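Sweep the balance weights through the gate into the slot

TASK

With the fingertips, gently sweep the three small steel balance weights across the raised tray and through the narrow gate in its far wall, one at a time, so that each drops on its own into the slot behind the gate. Only slide them along the deck: do not pinch, pick up or lift any, and do not push one through with another. Leave the large weight and everything else standing on or around the tray where it is, and finish with the hand clear.

Things in the scene. Friction and masses are not known exactly. Their poses are not given: they have to be found in the camera images.
- tray: Fixed white sorting tray. Origin on the table under the deck; x towards the gate (away from the robot, turned up to 0.4 rad), y left, z up. Deck flat, 56 mm above the table, x -120 to 91, y -145 to 145 mm; near and side rims 14 mm above the deck. Far wall x 90 to 94 mm, 18 mm above the deck, with a 38 mm wide gate in it, y -19 to 19 mm.
- gate (a point): Middle of the gate at deck level, tray frame (90, 0, 56) mm; axes as the tray's. Gate floor level with the deck, which ends 1 mm beyond this point. A weight whose centre is pushed some 5 mm past that edge tips into the slot; the fingers need not pass the gate.
- slot (a point): Middle of the slot's floor, tray frame (121, 0, 6) mm. The slot is an open pocket behind the gate, x 91 to 151, y -40 to 40 mm, its floor 50 mm below the deck, its walls as high as the far wall.
- weight_a: Small dark steel balance weight, one of three alike: disc 26 mm across, 12 mm thick, 35 to 70 g, lying flat loose on the deck. Origin at its centre (6 mm above the deck when flat), z along the disc's axis.
- weight_b: Small dark steel balance weight, one of three alike: disc 26 mm across, 12 mm thick, 35 to 70 g, lying flat loose on the deck. Origin at its centre (6 mm above the deck when flat), z along the disc's axis.
- weight_c: Small dark steel balance weight, one of three alike: disc 26 mm across, 12 mm thick, 35 to 70 g, lying flat loose on the deck. Origin at its centre (6 mm above the deck when flat), z along the disc's axis.
- large_weight: Large steel balance weight, disc 44 mm across and 16 mm thick, lying on the deck near one far corner, origin at its centre. Too wide for the gate; to be left where it is.
- vial: Amber dropper vial, 26 mm across, 50 mm tall, standing on the deck near the other far corner, origin under its centre. To be left standing where it is.
- dropper_1: Amber dropper bottle, 30 mm across, 70 mm tall, standing on the table just left of the tray, origin under its centre. To be left standing where it is.
- dropper_2: Amber dropper bottle, 30 mm across, 70 mm tall, standing on the table just right of the tray, origin under its centre. To be left standing where it is.
- jar: Closed jar, 60 mm across, 75 mm tall, standing on the table to the left, origin under its centre. To be left standing where it is.
- pipette: Hand pipette, 235 mm long, 24 mm thick, lying on the table to the right, origin on its underside where barrel and shaft meet. To be left where it is.

How it is judged (in metres and radians):
On the way, in this order (a step that is already met when the one before it is completed fails the run):
1. one small weight lies in the slot (((x of weight_a in the frame of tray between 0.091 and 0.152 m and y of weight_a in the frame of tray between -0.04 and 0.04 m and z of weight_a in the frame of tray below 0.046 m) or (x of weight_b in the frame of tray between 0.091 and 0.152 m and y of weight_b in the frame of tray between -0.04 and 0.04 m and z of weight_b in the frame of tray below 0.046 m) or (x of weight_c in the frame of tray between 0.091 and 0.152 m and y of weight_c in the frame of tray between -0.04 and 0.04 m and z of weight_c in the frame of tray below 0.046 m))), for 0.1 s.
2. a second small weight lies in the slot ((((x of weight_a in the frame of tray between 0.091 and 0.152 m and y of weight_a in the frame of tray between -0.04 and 0.04 m and z of weight_a in the frame of tray below 0.046 m) and (x of weight_b in the frame of tray between 0.091 and 0.152 m and y of weight_b in the frame of tray between -0.04 and 0.04 m and z of weight_b in the frame of tray below 0.046 m)) or ((x of weight_a in the frame of tray between 0.091 and 0.152 m and y of weight_a in the frame of tray between -0.04 and 0.04 m and z of weight_a in the frame of tray below 0.046 m) and (x of weight_c in the frame of tray between 0.091 and 0.152 m and y of weight_c in the frame of tray between -0.04 and 0.04 m and z of weight_c in the frame of tray below 0.046 m)) or ((x of weight_b in the frame of tray between 0.091 and 0.152 m and y of weight_b in the frame of tray between -0.04 and 0.04 m and z of weight_b in the frame of tray below 0.046 m) and (x of weight_c in the frame of tray between 0.091 and 0.152 m and y of weight_c in the frame of tray between -0.04 and 0.04 m and z of weight_c in the frame of tray below 0.046 m)))), for 0.1 s.
3. all three small weights lie in the slot (x of weight_a in the frame of tray between 0.091 and 0.152 m and y of weight_a in the frame of tray between -0.04 and 0.04 m and z of each of weight_a, weight_b, weight_c in the frame of tray below 0.046 m and x of weight_b in the frame of tray between 0.091 and 0.152 m and y of weight_b in the frame of tray between -0.04 and 0.04 m and x of weight_c in the frame of tray between 0.091 and 0.152 m and y of weight_c in the frame of tray between -0.04 and 0.04 m), for 0.1 s.
At the end, for the whole second after the job is handed in: All three small weights lie at rest in the slot behind the gate (centres more than 10 mm below the deck); the large weight, vial, dropper bottles, jar and pipette are within 20 mm of where they began, and the vial, bottles and jar upright (within 0.3 rad) (all of step 3 and linear speed of each of weight_a, weight_b, weight_c below 0.03 m/s and distance of each of large_weight, vial, dropper_1, dropper_2, jar, pipette from where it was at the start of the episode below 0.02 m and angle between each of vial, dropper_1, dropper_2, jar's own z axis and vertical below 0.3 rad); the robot touches nothing.
It fails at once if a small weight is lifted (more than 11 mm off the deck) (height (world z) of any of weight_a, weight_b, weight_c above 0.073 m).
It fails at once if a small weight is pinched or shoved hard (more than 15 N from the fingers) (contact force between the fingers and weight_a above 15 N or contact force between the fingers and weight_b above 15 N or contact force between the fingers and weight_c above 15 N).
It fails at once if the large weight or the vial is lifted (height (world z) of large_weight above 0.08 m or height (world z) of vial above 0.072 m).
It fails at once if a weight enters the gate with another weight touching or nearly touching it ((distance between weight_a and weight_b below 0.03 m and height (world z) of each of weight_a, weight_b above 0.057 m and x of any of weight_a, weight_b in the frame of tray above 0.085 m) or (distance between weight_a and weight_c below 0.03 m and height (world z) of each of weight_a, weight_c above 0.057 m and x of any of weight_a, weight_c in the frame of tray above 0.085 m) or (distance between weight_b and weight_c below 0.03 m and height (world z) of each of weight_b, weight_c above 0.057 m and x of any of weight_b, weight_c in the frame of tray above 0.085 m)).
It fails at once if a bystander is moved more than 20 mm or tipped (not (distance of each of large_weight, vial, dropper_1, dropper_2, jar, pipette from where it was at the start of the episode below 0.02 m and angle between each of vial, dropper_1, dropper_2, jar's own z axis and vertical below 0.3 rad)).
It also fails if it takes over 72 s, if anything falls off the work surface, if the arm or the gripper's body presses on something with over 40 N, if the wrist force passes 120 N, or if a joint passes its speed limit or range.

ROBOT

A 6-joint arm with a two-finger parallel gripper is mounted at the origin on the work surface. World frame = base frame: x ahead of the robot, y to its left, z up, the work surface at z = 0. Lengths are in mm, angles in degrees, forces in N, time in s.
With the tool pointing down it reaches from about 300 to 875 mm from the base axis. Payload 6.4 kg.
Tool frame: the origin (TCP) lies at the very end of the fingers, on their centre line; the grasp point (between the pads) lies 19 mm behind it (manip.tcp_to_grasp is the distance from the TCP to the grasp point, in mm); z points along the fingers, y is the direction in which the jaws open and shut (so a half turn about z gives the same grasp; the last joint's range is limited). The gripper opens to 85 mm and grips with 20 to 120 N. Pads are 22 mm wide; open, the fingers measure 114 mm over their backs; the gripper's body (76 mm by 85 mm) begins 54 mm behind the grasp point. The pads swing forward as they close: fully open they stand 13 mm farther back than shut.
Start: joints at [51.664, 10.359, 92.074, -0, 77.567, -11.82], TCP at [256.703, 514.533, 231.288] pointing down, gripper open.
Joint ranges: [-171.53, 171.53], [-51.25, 118.39], [17.06, 147.69], [-65.23, 245.23], [0, 150.52], [-178.68, 178.68]. Speed limits (degrees/s): [147.25, 147.25, 172.46, 180, 180, 180].

INTERFACE

Orientations are given as [roll, pitch, yaw] about the fixed x, y, z axes, in that order (R = Rz(yaw) Ry(pitch) Rx(roll)).
In Python, from station import manip, imaging gives the robot as it stands. The module is installed in compiled form; this text tells all that it offers.
- The arm moves only by the shell command python3 -m pendant 'ROWS' [FORCE]. ROWS is JSON, a list of rows, each a list of 7 numbers: the shift along the tool's x, y, z in m, then the turn, a rotation vector about the tool's x, y, z in rad, then the opening, from 0 (shut) to 1 (fully open). In form: [[dx, dy, dz, ax, ay, az, hand], ...]. A call has 1 to 5 rows; each row is the pose to reach, as a shift and turn from the pose measured when the call began, along the tool's axes at that moment; what a row does not reach only later rows make up. A row lasts 1/12 s, in which the tool goes at most 41.7 mm and 7.16 degrees, less where a joint would pass 70% of its speed; a pose out of reach is approached as far as the arm can. A call with a gripper value outside its range is refused whole. The fingers move at their own pace and stop on an object; FORCE is the grip in N (left out, the last holds). Time passes only in rows, so rows that repeat a pose let the fingers close. It gives the time, the measured TCP pose, the force and the opening at its end, in the units of the state.
- manip.observe(): the state, without advancing time (a new reading comes with each control period).
- imaging.camera(name): name is "side" or "top" or "wrist"; returns a dict with "color" (400x640x3 uint8, blue, green, red), "camera_matrix" (3x3 intrinsics, pixels), "extrinsics" (4x4, takes a point from world to camera coordinates). Camera axes: x right, y up, looking along -z (the intrinsics and any distortion apply to the point x, -y, -z); pixel columns grow to the right and rows downward; lengths in mm; the calibration is good to about 2 mm. A picture is of the moment at which its call begins. There is no depth.
- manip.finish_job(): hands the job in, once; it reports no verdict.
The state is a dict: "time_s": time; "joints": joint angles; "dq": joint speeds; "joint_efforts": joint torques, N m; "tool_pos": TCP position; "orientation": TCP orientation; "force": force on the tool from outside, world axes, zero at the start; "wrist_torque": the same for the moment, N m; "grip_width": finger opening in mm.
Only numpy, scipy, OpenCV 4.12 (cv2) and the standard library are available. Lean on these libraries where they do the work, as an engineer would, in place of code of your own. Each camera call takes 0.05 s, during which the arm holds its last target.

## Working session

There is one attempt and no reset: what is moved stays moved. The work goes in short steps, Python scripts to look and compute and a shell command to move; the robot and the scene stay as the last step left them, time stands still between calls to the robot, and variables do not carry over. Pictures are saved under pics/ and viewed, and the job is handed in when it is done.

```bash
mkdir -p pics; python3 - <<'E'
from station import manip, imaging
import cv2
print(manip.observe())
for n in ("top","side","wrist"):
    c=imaging.camera(n); cv2.imwrite(f"pics/{n}0.png",c["color"]); print(n,c["camera_matrix"].tolist(),c["extrinsics"].round(4).tolist(),[k for k in c])
E
```

```text
{'time_s': 0.0, 'joints': array([ 5.16650361e+01,  1.03996727e+01,  9.21340332e+01,  1.42507884e-04,
        7.75682322e+01, -1.18200684e+01]), 'dq': array([ 0.07155891,  0.05066212, -0.03683516,  0.04179051,  0.00974592,
        0.01563191]), 'joint_efforts': array([ 1.97390614e-04, -4.44879377e+01, -3.51331151e+01, -4.21569839e-04,
        9.02957021e-03, -8.63735835e-06]), 'tool_pos': array([256.31720594, 514.06927015, 230.38591035]), 'orientation': array([-1.79900252e+02, -2.10170455e-02,  1.53485055e+02]), 'force': array([ 0.12878235, -0.29292854, -0.48980304]), 'wrist_torque': array([ 0.02189904, -0.00826564,  0.00695705]), 'grip_width': 85.70564686553548}
top [[434.342069371721, 0.0, 324.01610293907413], [0.0, 434.342069371721, 205.85458797764687], [0.0, 0.0, 1.0]] [[0.0273, -0.9996, -0.0075, 39.4358], [0.988, 0.0258, 0.152, -535.2996], [-0.1518, -0.0116, 0.9883, -1160.0773], [0.0, 0.0, 0.0, 1.0]] ['color', 'camera_matrix', 'extrinsics']
side [[433.1649106280742, 0.0, 327.08843247673605], [0.0, 433.1649106280742, 193.01918014506796], [0.0, 0.0, 1.0]] [[0.949, -0.3153, -0.0034, -507.7475], [0.1693, 0.5004, 0.8491, -180.5037], [-0.266, -0.8064, 0.5282, -990.7353], [0.0, 0.0, 0.0, 1.0]] ['color', 'camera_matrix', 'extrinsics']
wrist [[341.87967352725605, 0.0, 323.4786262669602], [0.0, 341.87967352725605, 196.11655265596175], [0.0, 0.0, 1.0]] [[0.445, 0.8955, -0.0018, -574.1624], [-0.862, 0.4278, -0.2719, 35.5881], [-0.2427, 0.1226, 0.9623, -378.1017], [0.0, 0.0, 0.0, 1.0]] ['color', 'camera_matrix', 'extrinsics']
```

View pics/top0.png

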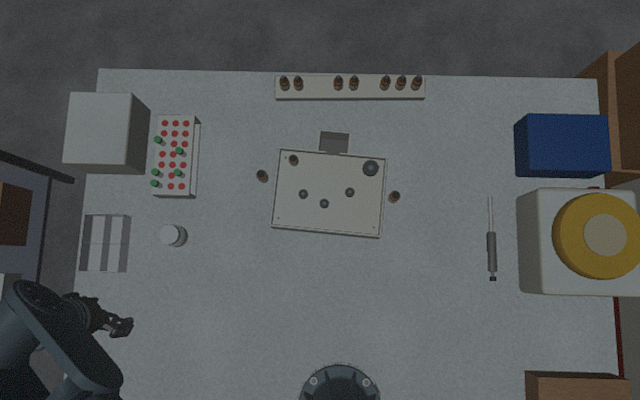

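View pics/side0.png

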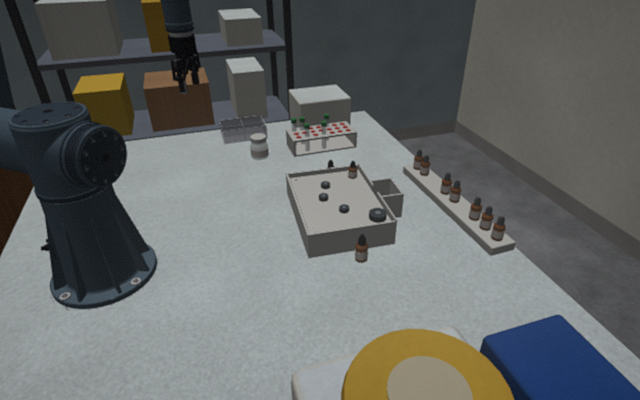

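```bash
python3 - <<'E'
import cv2
im=cv2.imread("pics/top0.png"); cv2.imwrite("pics/top0c.png",cv2.resize(im[110:290,210:430],None,fx=3.5,fy=3.3,interpolation=cv2.INTER_CUBIC))
E
```

```text
(no output)
```

View pics/top0c.png

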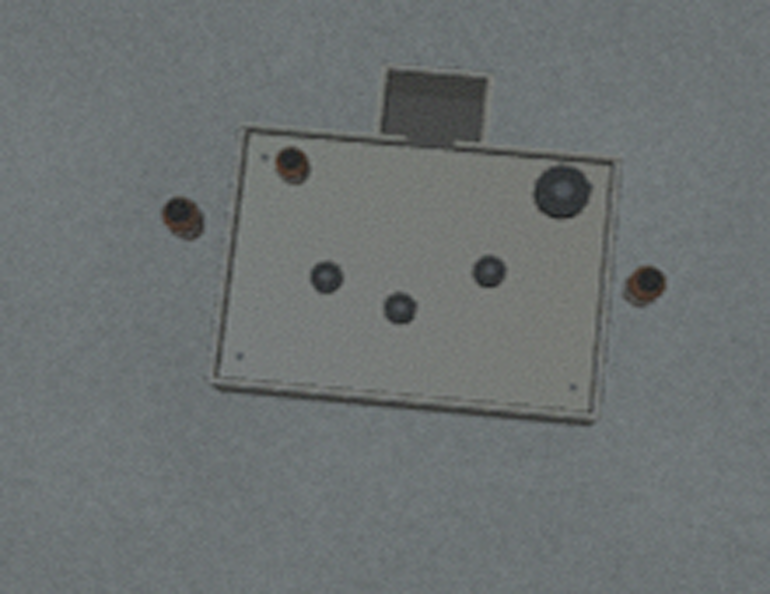

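The top view shows the three small weights at crop pixels (326,277), (400,308) and (489,271). The vial is at (292,165), the large weight at (562,192), the gate at about (430,140), and the bottles at (182,215) and (648,283).

```bash
cat > h.py <<'E'
import numpy as np, cv2
from station import manip, imaging
from scipy.optimize import least_squares
def px2w(c,u,v,z):
    K=c["camera_matrix"];E=c["extrinsics"]
    d=np.array([(u-K[0,2])/K[0,0],-(v-K[1,2])/K[1,1],-1.0])
    R=E[:3,:3];o=-R.T@E[:3,3];w=R.T@d
    return (o+w*(z-o[2])/w[2])[:2]
def w2px(c,p):
    q=c["extrinsics"][:3,:3]@np.asarray(p,float)+c["extrinsics"][:3,3]; K=c["camera_matrix"]
    return np.array([K[0,0]*q[0]/-q[2]+K[0,2],K[1,1]*-q[1]/-q[2]+K[1,2]])
def fit_tray(world,tray):
    w=np.array(world);t=np.array(tray)
    f=lambda p:((t@np.array([[np.cos(p[2]),np.sin(p[2])],[-np.sin(p[2]),np.cos(p[2])]])+p[:2])-w).ravel()
    r=least_squares(f,[500,0,0]);return r.x,r.fun.reshape(-1,2)
def t2w(T,p):
    c,s=np.cos(T[2]),np.sin(T[2]);return np.array([c*p[0]-s*p[1]+T[0],s*p[0]+c*p[1]+T[1]])
def w2t(T,p):
    c,s=np.cos(T[2]),np.sin(T[2]);d=np.asarray(p)[:2]-T[:2];return np.array([c*d[0]+s*d[1],-s*d[0]+c*d[1]])
E
python3 - <<'E'
from h import *
c=imaging.camera("top")
P=lambda u,v,z:px2w(c,210+u/3.5,110+v/3.3,z)
# far wall inner edge / gate edges, corners
W=[P(247,126,74),P(620,158,74),P(213,378,70),P(594,411,70)]
# assume outer x 94, y +-149 , near x -124
T,r=fit_tray(W,[[94,149],[94,-149],[-124,149],[-124,-149]])
print(T,np.degrees(T[2]),r.round(1).tolist())
for n,u,v,z in [("L",326,277,68),("M",400,308,68),("R",489,271,68),("big",562,190,72),("vialtop",292,158,106),("d1",180,210,70),("d2",649,280,70),("g1",407,137,74),("g2",453,143,74)]:
    w=P(u,v,z);print(n,w.round(1),w2t(T,w).round(1))
E
```

```text
[ 5.85817460e+02  3.85938360e+01 -7.30338977e-02] -4.184534098551331 [[4.3, 3.3], [2.6, -1.4], [-2.2, 1.7], [-4.8, -3.6]]
L [561.2 110.9] [-29.9  70.4]
M [536.8  52.9] [-49.9  10.6]
R [569.5 -15.3] [-12.4 -55. ]
big [638.2 -70.7] [  60.3 -105.2]
vialtop [651.1 137.8] [ 57.8 103.7]
d1 [614.2 226.7] [ 14.6 189.7]
d2 [ 564.8 -138.9] [  -8.  -178.6]
g1 [679.8  51.2] [92.8 19.4]
g2 [675.6  15.1] [ 91.3 -16.9]
```

```bash
cat >> h.py <<'E'
from scipy.spatial.transform import Rotation as Ro
def delta(pos,yaw,n=None):
    s=manip.observe();R=Ro.from_euler("xyz",s["orientation"],degrees=True)
    G=Ro.from_euler("xyz",[180,0,yaw],degrees=True)
    d=R.inv().apply(np.array(pos)-s["tool_pos"])/1000; r=(R.inv()*G).as_rotvec()
    return d,r
def show(pos,yaw,mm=40,deg=7):
    d,r=delta(pos,yaw); n=int(np.ceil(max(np.linalg.norm(d)*1000/mm,np.degrees(np.linalg.norm(r))/deg,1)))
    print("total",d.round(4),r.round(3),"rows",n)
    for i in range(1,min(n,5)+1): print((d*i/n).round(4).tolist(),(r*i/n).round(3).tolist())
def st():
    s=manip.observe();print(round(s["time_s"],2),s["tool_pos"].round(1),s["orientation"].round(2),s["force"].round(1),round(s["grip_width"],1))
E
python3 -c "
from h import *
show([500,50,260],175.8)"
```

```text
total [-0.4252 -0.3067 -0.029 ] [-0.001 -0.    -0.389] rows 14
[-0.0304, -0.0219, -0.0021] [-0.0, -0.0, -0.028]
[-0.0607, -0.0438, -0.0041] [-0.0, -0.0, -0.056]
[-0.0911, -0.0657, -0.0062] [-0.0, -0.0, -0.083]
[-0.1215, -0.0876, -0.0083] [-0.0, -0.0, -0.111]
[-0.1518, -0.1095, -0.0104] [-0.0, -0.0, -0.139]
```

```bash
python3 -m pendant '[[-0.03,-0.022,-0.002,0,0,-0.03,0.16],[-0.06,-0.044,-0.004,0,0,-0.06,0.16],[-0.09,-0.066,-0.006,0,0,-0.09,0.16],[-0.12,-0.088,-0.008,0,0,-0.12,0.16],[-0.15,-0.11,-0.01,0,0,-0.15,0.16]]'; python3 -c "
from h import *
show([500,50,260],175.8)"
```

```text
time_s: 0.62
tool_pos: [341.8, 347.4, 240.7]
orientation: [-179.9, -0.0, 162.2]
force: [1.3, 0.2, -0.4]
grip_width: 25.5
total [-0.2415 -0.2348 -0.0191] [-0.001 -0.001 -0.237] rows 9
[-0.0268, -0.0261, -0.0021] [-0.0, -0.0, -0.026]
[-0.0537, -0.0522, -0.0042] [-0.0, -0.0, -0.053]
[-0.0805, -0.0783, -0.0064] [-0.0, -0.0, -0.079]
[-0.1073, -0.1044, -0.0085] [-0.0, -0.0, -0.105]
[-0.1342, -0.1304, -0.0106] [-0.001, -0.0, -0.132]
```

```bash
python3 -m pendant '[[-0.027,-0.026,-0.002,0,0,-0.03,0.16],[-0.054,-0.052,-0.004,0,0,-0.06,0.16],[-0.08,-0.078,-0.006,0,0,-0.09,0.16],[-0.107,-0.104,-0.008,0,0,-0.12,0.16],[-0.134,-0.13,-0.01,0,0,-0.15,0.16]]'; python3 -c "
from h import *
show([500,50,260],175.8)"
```

```text
time_s: 1.03
tool_pos: [430.0, 181.0, 251.0]
orientation: [-179.9, -0.0, 170.9]
force: [0.9, 0.8, 0.1]
grip_width: 13.8
total [-0.0898 -0.1182 -0.0089] [-0.001 -0.    -0.086] rows 4
[-0.0225, -0.0296, -0.0022] [-0.0, -0.0, -0.021]
[-0.0449, -0.0591, -0.0045] [-0.0, -0.0, -0.043]
[-0.0674, -0.0887, -0.0067] [-0.001, -0.0, -0.064]
[-0.0898, -0.1182, -0.0089] [-0.001, -0.0, -0.086]
```

```bash
python3 -m pendant '[[-0.023,-0.03,-0.002,0,0,-0.02,0.16],[-0.045,-0.06,-0.005,0,0,-0.04,0.16],[-0.067,-0.09,-0.007,0,0,-0.065,0.16],[-0.09,-0.118,-0.009,0,0,-0.086,0.16],[-0.09,-0.118,-0.009,0,0,-0.086,0.16]]'; python3 - <<'E'
from h import *
c=imaging.camera("wrist");st();cv2.imwrite("pics/w1.png",c["color"])
np.savez("w1.npz",K=c["camera_matrix"],E=c["extrinsics"])
E
```

```text
time_s: 1.45
tool_pos: [502.9, 44.8, 260.5]
orientation: [-179.8, 0.1, 175.6]
force: [-0.2, -1.1, 0.5]
grip_width: 13.3
1.5 [501.4  47.3 260.1] [-179.92   -0.    175.55] [-1.   0.3 -0.2] 13.7
```

View pics/w1.png

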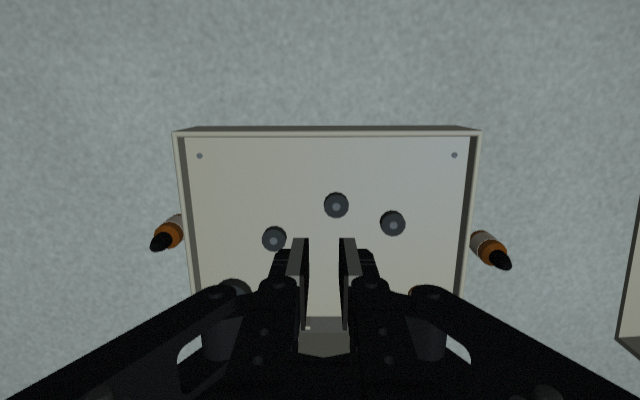

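```bash
python3 - <<'E'
import cv2
im=cv2.imread("pics/w1.png"); a=im[115:265,160:340];b=im[115:265,320:500]
cv2.imwrite("pics/w1c.png",cv2.resize(cv2.convertScaleAbs(im[115:315,165:505],alpha=1.3,beta=10),None,fx=2.35,fy=2.35,interpolation=cv2.INTER_CUBIC))
E
```

```text
(no output)
```

View pics/w1c.png

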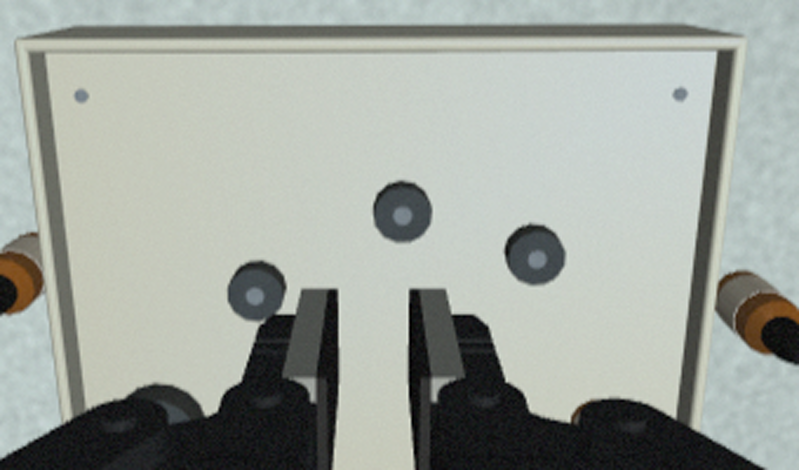

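```bash
python3 - <<'E'
from h import *
z=np.load("w1.npz");c={"camera_matrix":z["K"],"extrinsics":z["E"]}
P=lambda u,v,h:px2w(c,165+u/2.35,115+v/2.35,h)
yl=[(P(717,55,56),145),(P(690,350,56),145),(P(46,55,56),-145),(P(74,350,56),-145)]
xl=[(P(130,51,70),-120),(P(380,50,70),-120),(P(650,50,70),-120)]
f=lambda T:[w2t(T,p)[1]-y for p,y in yl]+[w2t(T,p)[0]-x for p,x in xl]
r=least_squares(f,[585,38,-.073]);T=r.x
print(T,r.fun.round(1))
for n,u,v,h in [("L",537,256,68),("M",403,213,68),("R",257,291,68),("hole",680,94,56),("hole",81,96,56),("tipl",338,290,56+204),("tipr",409,290,260),("tipout",302,290,260),("tipout",444,290,260)]:
    w=P(u,v,h);print(n,w.round(1),w2t(T,w).round(1))
E
```

```text
[ 5.88200832e+02  4.21240324e+01 -7.22875448e-02] [-1.6  1.4  1.4 -1.2 -0.  -0.1  0.2]
L [563.9 112.9] [-29.4  68.8]
M [539.5  55. ] [-49.5   9.4]
R [571.3 -12.7] [-12.9 -55.9]
hole [498.4 178.3] [-99.4 129.3]
hole [479.8 -80.8] [ -99.3 -130.4]
tipl [493.1  39.2] [-94.6  -9.8]
tipr [494.1  52.7] [-94.6   3.8]
tipout [492.6  32.4] [-94.6 -16.6]
tipout [494.6  59.4] [-94.6  10.5]
```

```bash
cat >> h.py <<'E'
T=np.array([588.2,42.1+0.8,-0.0723]); YAW=180-4.14
def go(tx,ty,z,a=0,mm=40,deg=7): # a = tool heading in tray frame, deg
    w=t2w(T,(tx,ty)); show([w[0],w[1],z],YAW+a,mm,deg)
def where():
    st();s=manip.observe();print("tray",w2t(T,s["tool_pos"]).round(1),"head",round((s["orientation"][2]-YAW+180)%360-180,2))
E
python3 -c "
from h import *
where();go(-87,9.4,100)"
```

```text
1.5 [501.4  47.3 260.1] [-179.92   -0.    175.55] [-1.   0.3 -0.2] 13.7
tray [-86.9  -1.8] head -0.31
total [0.0002 0.0115 0.1601] [-0.001 -0.    -0.005] rows 5
[0.0, 0.0023, 0.032] [-0.0, -0.0, -0.001]
[0.0001, 0.0046, 0.064] [-0.001, -0.0, -0.002]
[0.0001, 0.0069, 0.096] [-0.001, -0.0, -0.003]
[0.0001, 0.0092, 0.128] [-0.001, -0.0, -0.004]
[0.0002, 0.0115, 0.1601] [-0.001, -0.0, -0.005]
```

```bash
python3 -m pendant '[[0,0.003,0.035,0,0,-0.001,0.16],[0,0.006,0.07,0,0,-0.002,0.16],[0,0.009,0.105,0,0,-0.004,0.16],[0,0.0115,0.14,0,0,-0.005,0.16],[0,0.0115,0.16,0,0,-0.005,0.16]]'; python3 -c "
from h import *
c=imaging.camera('wrist');cv2.imwrite('pics/w2.png',c['color'])
where();go(-87,9.4,60.5)"
```

```text
time_s: 1.92
tool_pos: [499.1, 60.4, 96.2]
orientation: [-180.0, -0.3, 175.9]
force: [-0.2, -0.8, -0.0]
grip_width: 13.8
1.97 [497.1  60.3  93.4] [-179.97   -0.6   175.88] [-2.4 -0.7 -2.2] 13.8
tray [-92.2  10.8] head 0.02
total [-0.0055 -0.0014  0.0328] [-0.001 -0.01   0.   ] rows 1
[-0.0055, -0.0014, 0.0328] [-0.001, -0.01, 0.0]
```

View pics/w2.png

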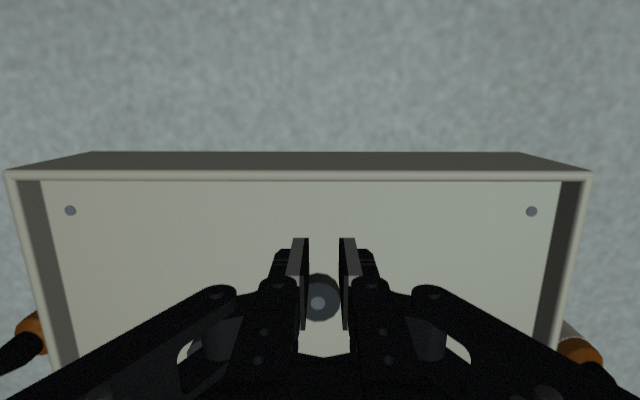

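The weight is centred in the finger gap (column about 320). I'll descend slowly, because the last fast move overshot.

```bash
python3 -m pendant '[[-0.002,0,0.008,0,-0.003,0,0.16],[-0.004,0,0.015,0,-0.006,0,0.16],[-0.005,-0.001,0.021,0,-0.01,0,0.16],[-0.005,-0.001,0.026,0,-0.01,0,0.16],[-0.005,-0.001,0.03,0,-0.01,0,0.16]]'; python3 -c "
from h import *
where();go(-87,9.4,60)"
```

```text
time_s: 2.38
tool_pos: [502.5, 58.9, 63.9]
orientation: [-180.0, 0.1, 175.9]
force: [0.4, 0.3, 0.2]
grip_width: 13.7
2.38 [502.5  58.9  63.9] [-1.7997e+02  8.0000e-02  1.7588e+02] [0.4 0.3 0.2] 13.7
tray [-86.7   9.8] head 0.02
total [ 0.0003 -0.0004  0.0039] [-0.001  0.001  0.   ] rows 1
[0.0003, -0.0004, 0.0039] [-0.001, 0.001, 0.0]
```

```bash
python3 -m pendant '[[0,0,0.003,0,0,0,0.16],[-0.002,0,0.004,0,0,0,0.16],[-0.006,0,0.004,0,0,0,0.16],[-0.01,0,0.004,0,0,0,0.16],[-0.014,0,0.004,0,0,0,0.16]]'; python3 -c "
from h import *
where()"; python3 -m pendant '[[-0.004,0,0,0,0,0,0.16],[-0.008,0,0,0,0,0,0.16],[-0.012,0,0,0,0,0,0.16],[-0.016,0,0,0,0,0,0.16],[-0.02,-0.001,0,0,0,0,0.16]]'; python3 -c "
from h import *
where()
for n in ('wrist','top'):
  c=imaging.camera(n);cv2.imwrite('pics/%s3.png'%n,c['color'])"
```

```text
time_s: 2.8
tool_pos: [517.4, 57.8, 60.3]
orientation: [-180.0, 0.1, 175.9]
force: [0.1, -0.6, 0.0]
grip_width: 13.6
2.8 [517.4  57.8  60.3] [-1.7996e+02  1.3000e-01  1.7587e+02] [ 0.1 -0.6  0. ] 13.6
tray [-71.7   9.7] head 0.01
time_s: 3.22
tool_pos: [537.5, 55.4, 60.4]
orientation: [-180.0, 0.1, 175.9]
force: [-0.3, 0.2, -0.1]
grip_width: 13.7
3.22 [537.5  55.4  60.4] [-1.7997e+02  1.2000e-01  1.7588e+02] [-0.3  0.2 -0.1] 13.7
tray [-51.5   8.9] head 0.02
```

View pics/wrist3.png

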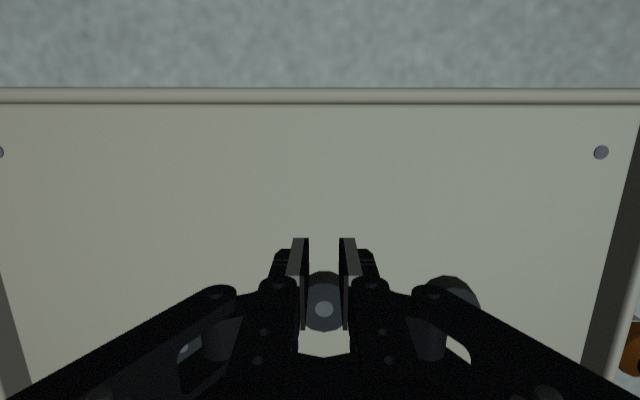

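```bash
python3 - <<'E'
import cv2
im=cv2.imread("pics/top3.png"); cv2.imwrite("pics/top3c.png",cv2.resize(im[110:290,210:430],None,fx=3.5,fy=3.3,interpolation=cv2.INTER_CUBIC))
E
```

```text
(no output)
```

View pics/top3c.png

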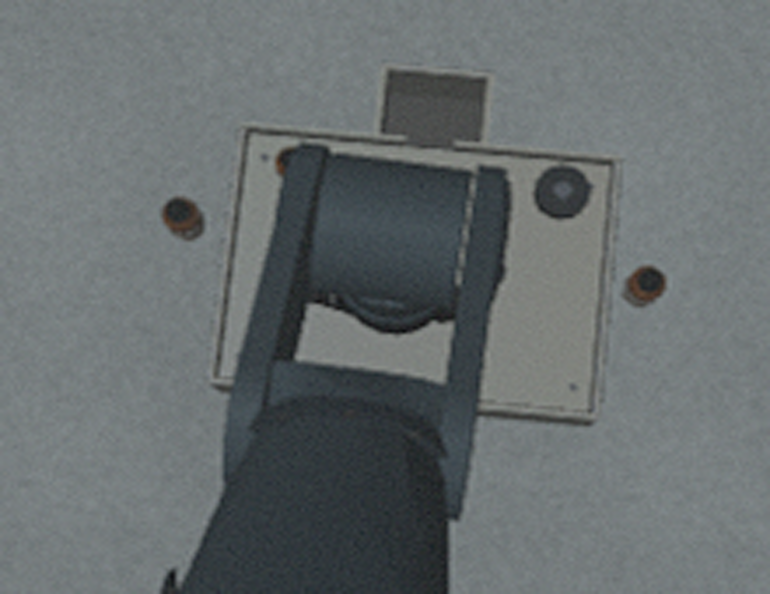

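In the wrist view the weight sits between the fingertips, with its knob at about (323,309). I'll measure its offset from the TCP.

```bash
python3 - <<'E'
from h import *
c=imaging.camera("wrist")
where()
for u,v,h in [(323,309,70),(323,271,68),(323,331,68),(300,238,60),(348,238,60)]: print(w2t(T-[0,.8,0],px2w(c,u,v,h)).round(1))
im=cv2.imread("pics/wrist3.png"); cv2.imwrite("pics/w3c.png",cv2.resize(im[220:360,250:400],None,fx=5,fy=4.2,interpolation=cv2.INTER_CUBIC))
E
```

```text
3.37 [537.6  55.2  60.4] [-1.7996e+02  1.5000e-01  1.7586e+02] [0.5 0.8 0.3] 13.6
tray [-51.3   8.6] head 0.0
[-30.7   9.4]
[-48.4   9.4]
[-17.7   9.4]
[-60.5  -1. ]
[-60.5  20.6]
```

View pics/w3c.png

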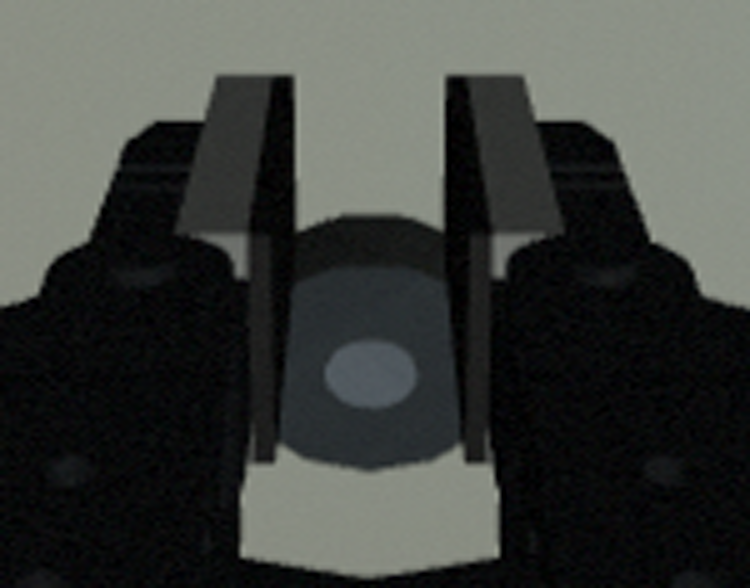

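Contact is confirmed: the weight's centre is about 21 mm ahead of the TCP. I'll keep pushing.

```bash
python3 -m pendant '[[-0.005,0,0,0,0,0,0.16],[-0.011,-0.001,0,0,0,0,0.16],[-0.017,-0.001,0,0,0,0,0.16],[-0.023,-0.002,0,0,0,0,0.16],[-0.029,-0.002,0,0,0,0,0.16]]'; python3 -m pendant '[[-0.006,0,0,0,0,0,0.16],[-0.012,-0.001,0,0,0,0,0.16],[-0.018,-0.001,0,0,0,0,0.16],[-0.024,-0.002,0,0,0,0,0.16],[-0.03,-0.003,0,0,0,0,0.16]]';python3 -c "
from h import *
where();go(76,0,60,0,6)"
```

```text
time_s: 3.78
tool_pos: [567.2, 50.9, 60.5]
orientation: [-180.0, 0.2, 175.9]
force: [0.0, -0.7, -0.0]
grip_width: 13.3
time_s: 4.2
tool_pos: [597.5, 45.6, 60.6]
orientation: [-180.0, 0.2, 175.9]
force: [0.2, 1.2, -1.1]
grip_width: 13.5
4.2 [597.5  45.6  60.6] [-1.7996e+02  1.7000e-01  1.7586e+02] [ 0.2  1.2 -1.1] 13.5
tray [9.1 3.4] head -0.0
total [-0.0669 -0.0034  0.0008] [-0.001  0.003 -0.   ] rows 12
[-0.0056, -0.0003, 0.0001] [-0.0, 0.0, -0.0]
[-0.0111, -0.0006, 0.0001] [-0.0, 0.0, -0.0]
[-0.0167, -0.0008, 0.0002] [-0.0, 0.001, -0.0]
[-0.0223, -0.0011, 0.0003] [-0.0, 0.001, -0.0]
[-0.0279, -0.0014, 0.0003] [-0.0, 0.001, -0.0]
```

```bash
python3 -m pendant '[[-0.006,0,0,0,0,0,0.16],[-0.012,-0.001,0,0,0,0,0.16],[-0.018,-0.002,0,0,0,0,0.16],[-0.024,-0.003,0,0,0,0,0.16],[-0.03,-0.003,0,0,0,0,0.16]]'; python3 -c "
from h import *
where()
c=imaging.camera('wrist');cv2.imwrite('pics/w4.png',c['color'])
K=[(323,v) for v in (290,309,331)]
print([w2t(T,px2w(c,u,v,70)).round(1) for u,v in K])
print(w2px(c,[*t2w(T,(90,19)),74]),w2px(c,[*t2w(T,(90,-19)),74]))"
```

```text
time_s: 4.62
tool_pos: [627.8, 40.2, 60.6]
orientation: [-180.0, 0.2, 175.9]
force: [0.5, -0.5, -0.3]
grip_width: 13.6
4.62 [627.8  40.2  60.6] [-1.7995e+02  1.6000e-01  1.7585e+02] [ 0.5 -0.5 -0.3] 13.6
tray [39.7  0.2] head -0.01
[array([50.4,  0.2]), array([59.9,  0.2]), array([71.4,  0.2])]
[363.97075611 371.43114902] [280.94777892 371.26668542]
```

View pics/w4.png

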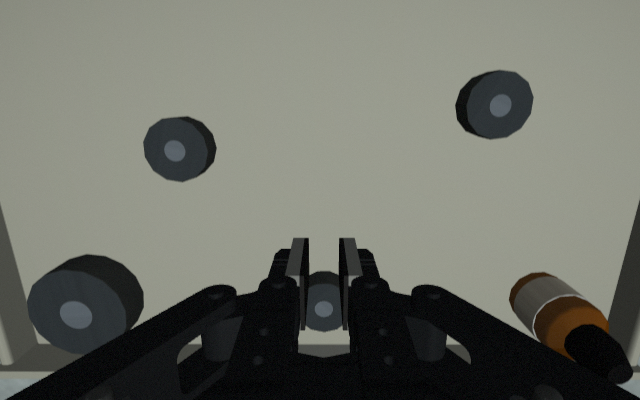

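The weight is still cradled at (323,309). L, R, the vial and the large weight are all well clear to the sides. Next is the final push through the gate.

```bash
python3 -m pendant '[[-0.006,0,0,0,0,0,0.16],[-0.012,0,0,0,0,0,0.16],[-0.018,0,0,0,0,0,0.16],[-0.024,0,0,0,0,0,0.16],[-0.03,0,0,0,0,0,0.16]]'; python3 -m pendant '[[-0.003,0,0,0,0,0,0.16],[-0.005,0,0,0,0,0,0.16],[-0.006,0,0,0,0,0,0.16],[-0.006,0,0,0,0,0,0.16]]';python3 -c "
from h import *
where()
c=imaging.camera('wrist');cv2.imwrite('pics/w5.png',c['color'])
c=imaging.camera('side');cv2.imwrite('pics/s5.png',cv2.resize(c['color'][140:270,270:430],None,fx=4.5,fy=4.5))"
```

```text
time_s: 5.08
tool_pos: [659.4, 37.9, 61.1]
orientation: [-180.0, 0.2, 175.8]
force: [-0.7, -0.7, 1.1]
grip_width: 13.3
time_s: 5.42
tool_pos: [665.5, 37.4, 61.1]
orientation: [-180.0, 0.2, 175.8]
force: [-0.2, -0.4, -0.1]
grip_width: 13.7
5.42 [665.5  37.4  61.1] [-179.95    0.24  175.84] [-0.2 -0.4 -0.1] 13.7
tray [77.5  0.1] head -0.02
```

View pics/w5.png

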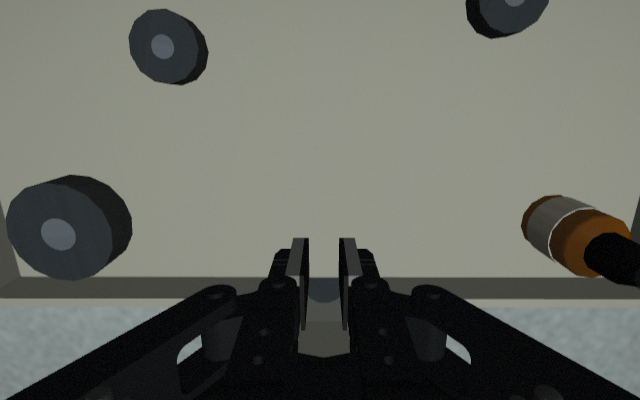

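View pics/s5.png

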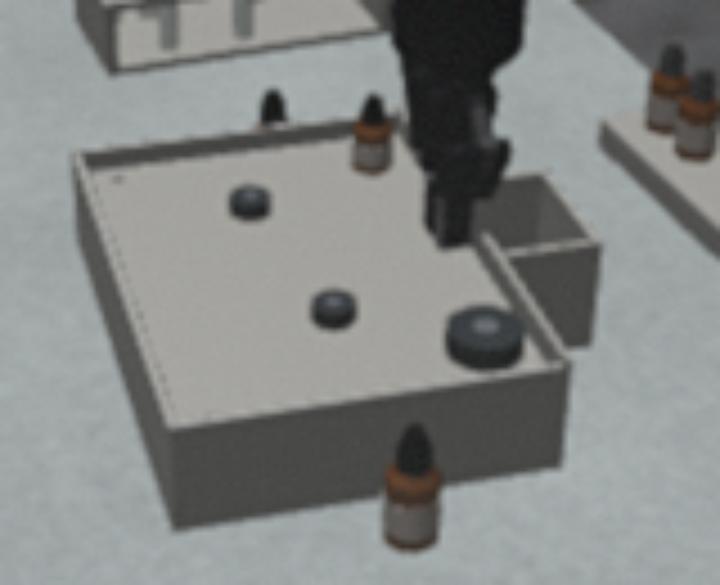

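The weight has dropped: it shows lower, beyond the deck edge at (323,288). I'll back off, rise and check the slot, then go to the right-hand weight.

```bash
python3 -m pendant '[[0.012,0,0,0,0,0,0.16],[0.025,0,-0.005,0,0,0,0.16],[0.04,0,-0.02,0,0,0,0.16],[0.055,0,-0.045,0,0,0,0.16],[0.07,0,-0.06,0,0,0,0.16]]'; python3 -c "
from h import *
where();go(-38,-81,105,45)
c=imaging.camera('top');cv2.imwrite('pics/t6.png',cv2.resize(c['color'][110:290,210:430],None,fx=3.5,fy=3.3,interpolation=cv2.INTER_CUBIC))
c=imaging.camera('side');cv2.imwrite('pics/s6.png',cv2.resize(c['color'][140:270,270:430],None,fx=4.5,fy=4.5))"
```

```text
time_s: 5.93
tool_pos: [594.7, 42.6, 122.3]
orientation: [-180.0, 0.3, 175.8]
force: [0.5, -0.6, 1.7]
grip_width: 13.9
5.93 [594.7  42.6 122.3] [-179.95    0.28  175.85] [ 0.5 -0.6  1.7] 13.9
tray [6.5 0.2] head -0.01
total [ 0.0446 -0.0812  0.0171] [-0.003  0.004 -0.786] rows 7
[0.0064, -0.0116, 0.0024] [-0.0, 0.001, -0.112]
[0.0127, -0.0232, 0.0049] [-0.001, 0.001, -0.224]
[0.0191, -0.0348, 0.0073] [-0.001, 0.002, -0.337]
[0.0255, -0.0464, 0.0098] [-0.002, 0.002, -0.449]
[0.0319, -0.058, 0.0122] [-0.002, 0.003, -0.561]
```

View pics/t6.png

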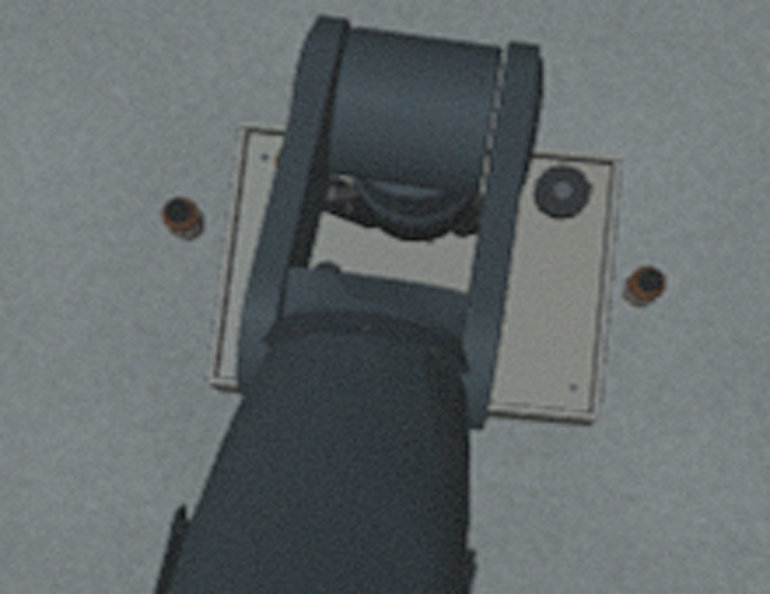

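The arm blocks the top view, so I'll check the slot from the next position.

```bash
python3 -m pendant '[[0.006,-0.012,0.002,0,0,-0.11,0.16],[0.013,-0.023,0.004,0,0,-0.22,0.16],[0.019,-0.035,0.006,0,0,-0.335,0.16],[0.025,-0.046,0.008,0,0,-0.45,0.16],[0.032,-0.058,0.012,-0.002,0.003,-0.56,0.16]]'; python3 -c "
from h import *
where();go(-38,-81,105,45)"
```

```text
time_s: 6.45
tool_pos: [559.2, -13.1, 111.1]
orientation: [-179.9, 0.2, -151.7]
force: [0.7, -0.0, 0.0]
grip_width: 13.8
6.45 [559.2 -13.1 111.1] [-179.86    0.23 -151.7 ] [ 0.7 -0.   0. ] 13.8
tray [-24.8 -58. ] head 32.44
total [ 0.0235 -0.0124  0.006 ] [-0.003  0.004 -0.219] rows 2
[0.0117, -0.0062, 0.003] [-0.001, 0.002, -0.11]
[0.0235, -0.0124, 0.006] [-0.003, 0.004, -0.219]
```

View pics/s6.png

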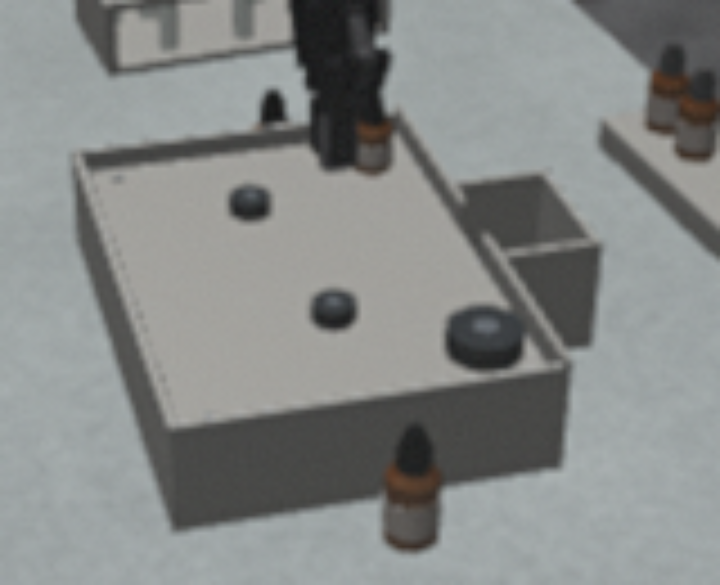

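The side view shows the gate empty and the weight gone into the slot. The two remaining weights haven't moved.

```bash
python3 -m pendant '[[0.008,-0.004,0.002,0,0,-0.08,0.16],[0.016,-0.008,0.004,0,0.002,-0.15,0.16],[0.0235,-0.0125,0.006,-0.002,0.004,-0.22,0.16],[0.0235,-0.0125,0.006,-0.002,0.004,-0.22,0.16]]'; python3 - <<'E'
from h import *
where()
c=imaging.camera('wrist');cv2.imwrite('pics/w7.png',c['color'])
for p in [(-12.9,-55.9)]: print(w2px(c,[*t2w(T,p),68]))
go(-38,-81,75,45,8)
c=imaging.camera('top');cv2.imwrite('pics/t7.png',cv2.resize(c['color'][110:290,210:430],None,fx=3.5,fy=3.3,interpolation=cv2.INTER_CUBIC))
E
```

```text
time_s: 6.78
tool_pos: [543.6, -36.2, 103.8]
orientation: [180.0, -0.1, -139.0]
force: [-0.0, -0.1, -0.3]
grip_width: 13.5
6.78 [543.6 -36.2 103.8] [ 1.7997e+02 -1.0000e-01 -1.3903e+02] [-0.  -0.1 -0.3] 13.5
tray [-38.8 -82.2] head 45.11
[322.92007463 288.11743679]
total [-0.0006  0.0002  0.0291] [ 0.    -0.001 -0.002] rows 4
[-0.0002, 0.0001, 0.0073] [0.0, -0.0, -0.0]
[-0.0003, 0.0001, 0.0146] [0.0, -0.0, -0.001]
[-0.0005, 0.0002, 0.0219] [0.0, -0.001, -0.001]
[-0.0006, 0.0002, 0.0291] [0.0, -0.001, -0.002]
```

View pics/w7.png

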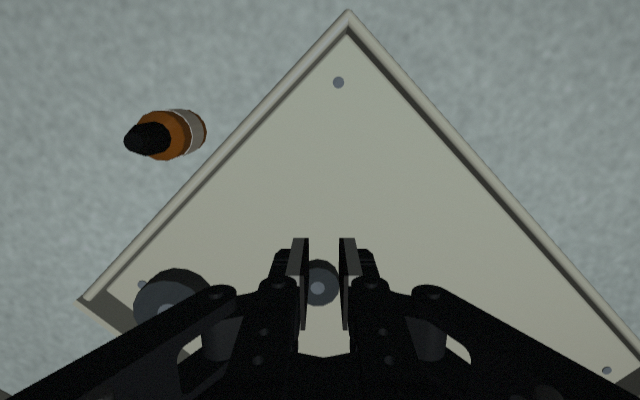

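View pics/t7.png

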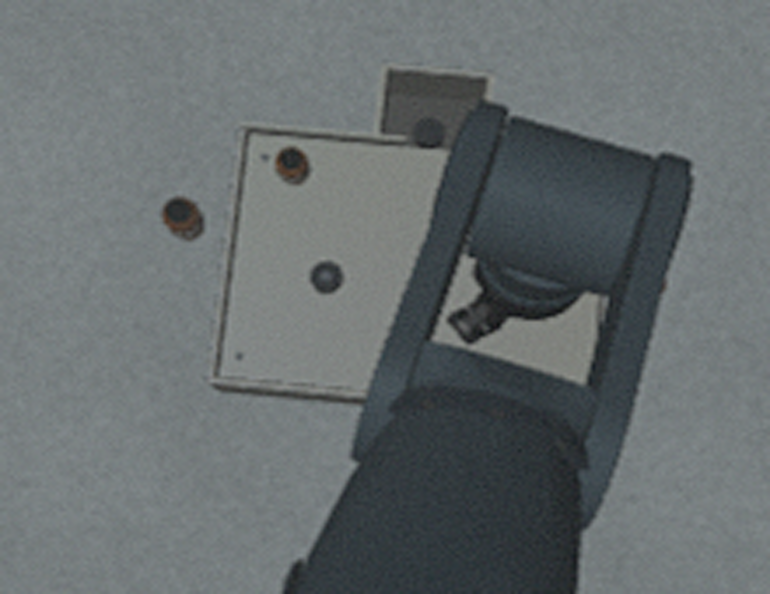

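The first weight is in the slot, at (428,132) in the top crop. R lies just ahead of the fingers and slightly left in the wrist view at (318,283), so I'll descend.

```bash
python3 -m pendant '[[0,-0.001,0.008,0,0,0,0.16],[0,-0.001,0.016,0,0,0,0.16],[0,-0.001,0.024,0,0,0,0.16],[0,-0.001,0.032,0,0,0,0.16],[0,-0.001,0.039,0,0,0,0.16]]'; python3 -m pendant '[[0,0,0.002,0,0,0,0.16],[0,0,0.003,0,0,0,0.16],[0,0,0.003,0,0,0,0.16]]'; python3 -c "
from h import *
where()
c=imaging.camera('wrist');cv2.imwrite('pics/w8.png',c['color'])"
```

```text
time_s: 7.3
tool_pos: [544.7, -35.7, 64.0]
orientation: [180.0, -0.1, -139.3]
force: [-0.9, -0.5, -0.4]
grip_width: 13.8
time_s: 7.55
tool_pos: [544.4, -35.6, 60.6]
orientation: [179.9, -0.1, -139.3]
force: [0.5, 0.3, -0.4]
grip_width: 14.1
7.55 [544.4 -35.6  60.6] [ 1.7992e+02 -9.0000e-02 -1.3927e+02] [ 0.5  0.3 -0.4] 14.1
tray [-38.  -81.4] head 44.87
```

View pics/w8.png

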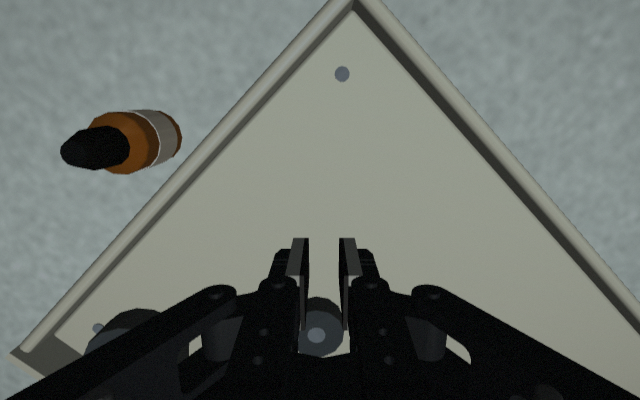

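```bash
python3 -m pendant '[[-0.002,-0.001,0,0,0,0,0.16],[-0.004,-0.002,0.001,0,0,0,0.16],[-0.008,-0.003,0.001,0,0,0,0.16],[-0.012,-0.003,0.001,0,0,0,0.16],[-0.016,-0.003,0.001,0,0,0,0.16]]'; python3 -m pendant '[[-0.004,0,0,0,0,0,0.16],[-0.009,0,0,0,0,0,0.16],[-0.014,0,0,0,0,0,0.16],[-0.019,0,0,0,0,0,0.16],[-0.024,0,0,0,0,0,0.16]]'; python3 -c "
from h import *
where()
c=imaging.camera('wrist');cv2.imwrite('pics/w9.png',c['color'])
for v in (300,309,318): print(w2t(T,px2w(c,323,v,70)).round(1))"
```

```text
time_s: 8.02
tool_pos: [559.4, -27.4, 60.2]
orientation: [180.0, -0.1, -139.3]
force: [0.1, -0.1, 0.2]
grip_width: 13.8
time_s: 8.43
tool_pos: [578.0, -11.3, 60.2]
orientation: [180.0, -0.1, -139.3]
force: [-0.8, -0.6, -0.2]
grip_width: 13.6
8.43 [578.  -11.3  60.2] [ 1.7998e+02 -6.0000e-02 -1.3927e+02] [-0.8 -0.6 -0.2] 13.6
tray [ -6.3 -54.8] head 44.87
[  4.6 -43.6]
[  7.8 -40.4]
[ 11.  -37.2]
```

View pics/w9.png

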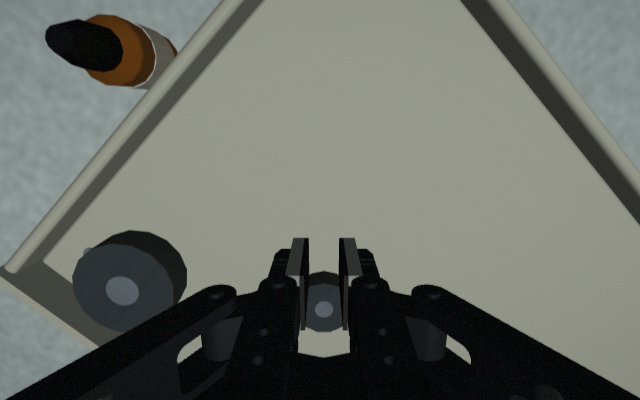

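Cradled. I'll continue along 45°, then curve into line with the gate.

```bash
cat >> h.py <<'E'
def plan(path,n=5,off=20.8):
    # path: list of (disc x, disc y, heading deg) in tray; prints tool-frame rows from current pose
    for px,py,a in path[:n]:
        t=np.radians(a); w=t2w(T,(px-off*np.cos(t),py-off*np.sin(t)))
        d,r=delta([w[0],w[1],60.2],YAW+a); print(d[:3].round(4).tolist(),r.round(3).tolist())
def disc(off=20.8):
    s=manip.observe();a=(s["orientation"][2]-YAW+180)%360-180;t=np.radians(a);p=w2t(T,s["tool_pos"])
    return p[0]+off*np.cos(t),p[1]+off*np.sin(t),a
def arc(n=8):
    x,y,a=disc();R=abs(y)/(1-np.cos(np.radians(a)));print("disc",round(x,1),round(y,1),round(a,1),"R",round(R,1),"end x",round(x+R*abs(np.sin(np.radians(a))),1),"len",round(R*abs(np.radians(a)),1))
    s=np.sign(a);out=[]
    for i in range(1,n+1):
        b=abs(a)*(1-i/n);B=np.radians(b);A=np.radians(abs(a))
        out.append((x+R*(np.sin(A)-np.sin(B)),-s*R*(1-np.cos(B)),s*b))
    return out
E
python3 -m pendant '[[-0.006,0,0,0,0,0,0.16],[-0.012,0,0,0,0,0,0.16],[-0.018,0,0,0,0,0,0.16],[-0.024,0,0,0,0,0,0.16],[-0.03,0,0,0,0,0,0.16]]'; python3 -c "
from h import *
where()
plan(arc(10))"
```

```text
time_s: 8.9
tool_pos: [601.8, 9.2, 60.3]
orientation: [180.0, -0.0, -139.3]
force: [-0.2, 0.7, -0.7]
grip_width: 13.6
8.9 [601.8   9.2  60.3] [ 1.7999e+02 -1.0000e-02 -1.3926e+02] [-0.2  0.7 -0.7] 13.6
tray [ 16.  -32.6] head 44.88
disc 30.8 -18.0 44.9 R 61.7 end x 74.3 len 48.3
[-0.0049, 0.0014, 0.0001] [0.0, -0.0, 0.078]
[-0.0099, 0.0025, 0.0001] [0.0, -0.0, 0.157]
[-0.0149, 0.0031, 0.0001] [0.0, -0.0, 0.235]
[-0.02, 0.0034, 0.0001] [0.0, -0.0, 0.313]
[-0.0251, 0.0033, 0.0001] [0.0, -0.0, 0.392]
```

```bash
python3 -m pendant '[[-0.005,0.0014,0,0,0,0.078,0.16],[-0.01,0.0025,0,0,0,0.157,0.16],[-0.015,0.003,0,0,0,0.235,0.16],[-0.02,0.0034,0,0,0,0.313,0.16],[-0.025,0.0033,0,0,0,0.392,0.16]]'; python3 -c "
from h import *
where()
plan(arc(5))"
```

```text
time_s: 9.32
tool_pos: [618.9, 28.6, 60.2]
orientation: [180.0, -0.0, -161.9]
force: [0.4, 0.0, -0.4]
grip_width: 13.9
9.32 [618.9  28.6  60.2] [ 1.7999e+02 -2.0000e-02 -1.6193e+02] [ 0.4  0.  -0.4] 13.9
tray [ 31.6 -12.1] head 22.21
disc 50.9 -4.2 22.2 R 56.7 end x 72.3 len 22.0
[-0.0045, 0.0014, -0.0] [0.0, -0.0, 0.078]
[-0.009, 0.0025, -0.0] [0.0, -0.0, 0.155]
[-0.0136, 0.0033, -0.0] [0.0, -0.0, 0.233]
[-0.0183, 0.0036, -0.0] [0.0, -0.0, 0.31]
[-0.023, 0.0037, -0.0] [0.0, -0.0, 0.388]
```

```bash
python3 -m pendant '[[-0.0045,0.0014,0,0,0,0.078,0.16],[-0.009,0.0025,0,0,0,0.155,0.16],[-0.0135,0.0033,0,0,0,0.233,0.16],[-0.018,0.0036,0,0,0,0.31,0.16],[-0.023,0.0037,0,0,0,0.388,0.16]]'; python3 -c "
from h import *
where()
c=imaging.camera('wrist');cv2.imwrite('pics/w10.png',c['color'])
print(disc())
plan([(86,0,0),(92,0,0),(98,0,0)])"
```

```text
time_s: 9.73
tool_pos: [639.8, 39.8, 60.1]
orientation: [180.0, -0.1, 175.6]
force: [-0.3, 0.1, 0.5]
grip_width: 13.8
9.73 [639.8  39.8  60.1] [ 1.7999e+02 -6.0000e-02  1.7564e+02] [-0.3  0.1  0.5] 13.8
tray [51.7  0.6] head -0.22
(np.float64(73.42692595590721), np.float64(0.6148993051265104), np.float64(-0.4843299782372128))
[-0.0126, -0.0007, 0.0001] [0.0, 0.0, -0.008]
[-0.0186, -0.0006, 0.0001] [0.0, 0.0, -0.008]
[-0.0246, -0.0006, 0.0001] [0.0, 0.0, -0.008]
```

View pics/w10.png

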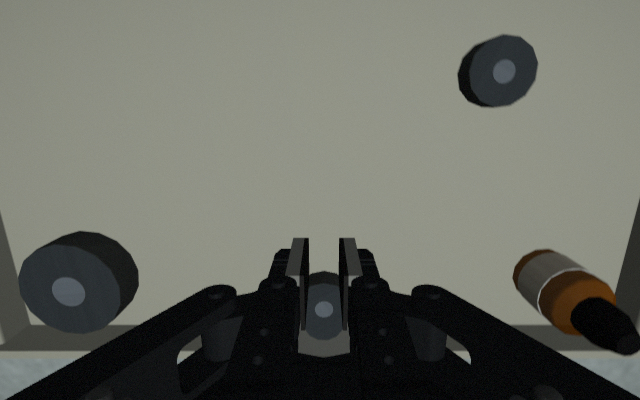

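Still cradled and aligned with the gate. Push it through.

```bash
python3 -m pendant '[[-0.006,-0.0003,0,0,0,0,0.16],[-0.012,-0.0006,0,0,0,0,0.16],[-0.017,-0.0006,0,0,0,0,0.16],[-0.021,-0.0006,0,0,0,0,0.16],[-0.024,-0.0006,0,0,0,0,0.16]]'; python3 -m pendant '[[-0.002,0,0,0,0,0,0.16],[-0.0025,0,0,0,0,0,0.16],[-0.0025,0,0,0,0,0,0.16]]'; python3 -c "
from h import *
where()
c=imaging.camera('wrist');cv2.imwrite('pics/w11.png',c['color'][200:400,200:450])"
```

```text
time_s: 10.2
tool_pos: [665.4, 37.1, 60.4]
orientation: [180.0, 0.0, 175.4]
force: [-0.9, -0.2, 0.1]
grip_width: 13.8
time_s: 10.45
tool_pos: [668.0, 36.8, 60.3]
orientation: [180.0, 0.0, 175.4]
force: [0.3, 0.5, 0.2]
grip_width: 13.9
10.45 [668.   36.8  60.3] [1.7998e+02 5.0000e-02 1.7541e+02] [0.3 0.5 0.2] 13.9
tray [80.  -0.3] head -0.45
```

View pics/w11.png

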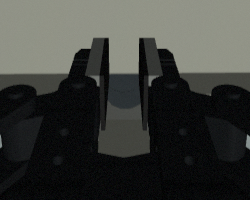

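```bash
python3 -m pendant '[[0.012,0,0,0,0,0,0.16],[0.025,0,-0.005,0,0,0,0.16],[0.04,0,-0.02,0,0,0,0.16],[0.055,0,-0.04,0,0,0,0.16],[0.07,0,-0.05,0,0,0,0.16]]'; python3 -c "
from h import *
where();go(-54,93.5,105,-45)"
```

```text
time_s: 10.92
tool_pos: [597.9, 42.5, 112.0]
orientation: [180.0, 0.1, 175.4]
force: [0.0, 0.7, 0.8]
grip_width: 14.0
10.92 [597.9  42.5 112. ] [1.7999e+02 1.4000e-01 1.7542e+02] [0.  0.7 0.8] 14.0
tray [9.7 0.3] head -0.44
total [0.0644 0.0927 0.0069] [0.001 0.002 0.778] rows 7
[0.0092, 0.0132, 0.001] [0.0, 0.0, 0.111]
[0.0184, 0.0265, 0.002] [0.0, 0.001, 0.222]
[0.0276, 0.0397, 0.0029] [0.0, 0.001, 0.333]
[0.0368, 0.053, 0.0039] [0.001, 0.001, 0.444]
[0.046, 0.0662, 0.0049] [0.001, 0.002, 0.556]
```

```bash
python3 -m pendant '[[0.009,0.013,0.001,0,0,0.11,0.16],[0.018,0.026,0.002,0,0,0.22,0.16],[0.028,0.04,0.003,0,0.001,0.335,0.16],[0.037,0.053,0.004,0,0.001,0.445,0.16],[0.046,0.066,0.005,0,0.002,0.556,0.16]]'; python3 -c "
from h import *
where();go(-54,93.5,105,-45)"
```

```text
time_s: 11.33
tool_pos: [556.6, 112.6, 107.0]
orientation: [179.9, 0.0, 143.3]
force: [0.2, 0.5, 0.2]
grip_width: 13.5
11.33 [556.6 112.6 107. ] [1.7994e+02 1.0000e-02 1.4325e+02] [0.2 0.5 0.2] 13.5
tray [-36.5  67.2] head -32.61
total [0.0289 0.0127 0.002 ] [0.001 0.    0.216] rows 2
[0.0144, 0.0064, 0.001] [0.001, 0.0, 0.108]
[0.0289, 0.0127, 0.002] [0.001, 0.0, 0.216]
```

```bash
python3 -m pendant '[[0.01,0.005,0.001,0,0,0.075,0.16],[0.02,0.009,0.002,0,0,0.15,0.16],[0.029,0.013,0.002,0,0,0.216,0.16],[0.029,0.013,0.002,0,0,0.216,0.16]]'; python3 - <<'E'
from h import *
where()
c=imaging.camera('wrist');cv2.imwrite('pics/w12.png',c['color'])
c=imaging.camera('top');cv2.imwrite('pics/t12.png',cv2.resize(c['color'][110:290,210:430],None,fx=3.5,fy=3.3,interpolation=cv2.INTER_CUBIC))
E
```

```text
time_s: 11.67
tool_pos: [539.9, 141.7, 104.9]
orientation: [180.0, -0.1, 130.8]
force: [0.5, 0.3, -0.9]
grip_width: 13.5
11.67 [539.9 141.7 104.9] [ 1.7996e+02 -6.0000e-02  1.3084e+02] [ 0.5  0.3 -0.9] 13.5
tray [-55.3  95.1] head -45.02
```

View pics/w12.png

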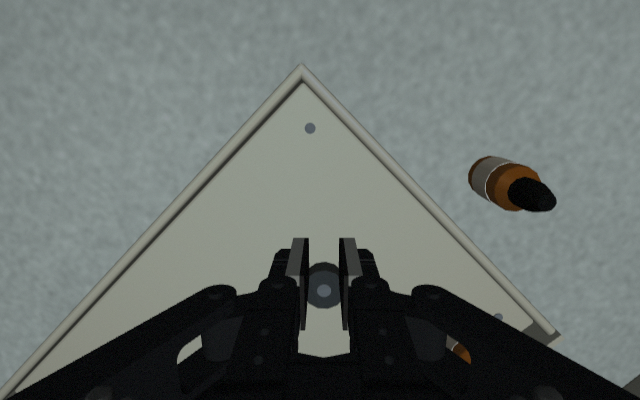

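View pics/t12.png

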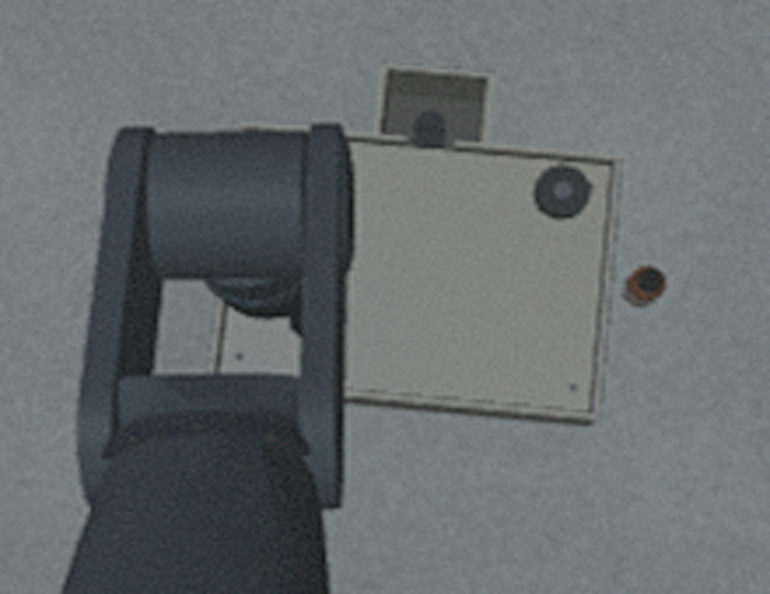

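```bash
python3 - <<'E'
from h import *
c=imaging.camera('top')
cv2.imwrite('pics/t13.png',cv2.resize(cv2.convertScaleAbs(c['color'][120:165,305:365],alpha=2,beta=0),None,fx=12,fy=12,interpolation=cv2.INTER_CUBIC))
for z in (12,24,40,56): print(z,[ (w2px(c,[*t2w(T-[2,2.5,0],(x,0)),z])-[305,120])*12 for x in (92,106,118)])
E
```

```text
12 [array([328.51106588, 458.66685681]), array([334.12820872, 402.37525151]), array([338.92789189, 354.2757321 ])]
24 [array([329.09124989, 445.52787911]), array([334.76105836, 388.72092249]), array([339.60559826, 340.18249836])]
40 [array([329.88232107, 427.61310324]), array([335.62390543, 370.10418146]), array([340.52957439, 320.96796497])]
56 [array([330.69410333, 409.22929936]), array([336.50930343, 351.00088308]), array([341.47766309, 301.25199918])]
```

View pics/t13.png

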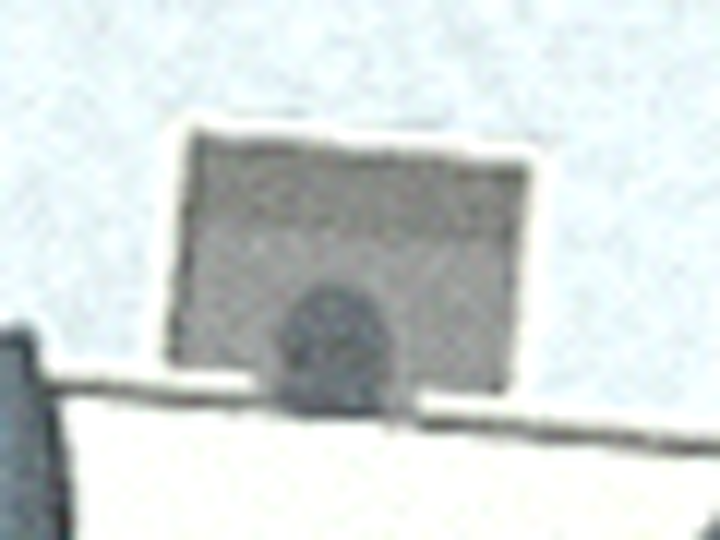

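Both swept weights lie deep in the slot, seemingly stacked, and the deck edge cuts across their outline at zoom row 410. L lies straight ahead of the fingers at (324,290). Descend.

```bash
python3 -m pendant '[[0,0,0.008,0,0,0,0.16],[0,0,0.016,0,0,0,0.16],[0,0,0.025,0,0,0,0.16],[0,0,0.033,0,0,0,0.16],[0,0,0.04,0,0,0,0.16]]'; python3 -m pendant '[[0,0,0.003,0,0,0,0.16],[0,0,0.0035,0,0,0,0.16],[0,0,0.0035,0,0,0,0.16]]'; python3 -c "
from h import *
where()
c=imaging.camera('wrist');cv2.imwrite('pics/w14.png',c['color'])"
```

```text
time_s: 12.23
tool_pos: [540.8, 139.8, 63.6]
orientation: [-180.0, -0.0, 131.0]
force: [-0.2, 0.0, -0.2]
grip_width: 13.4
time_s: 12.48
tool_pos: [540.5, 139.8, 59.5]
orientation: [-180.0, -0.1, 131.0]
force: [0.4, -0.9, 0.0]
grip_width: 13.7
12.48 [540.5 139.8  59.5] [-1.7995e+02 -8.0000e-02  1.3100e+02] [ 0.4 -0.9  0. ] 13.7
tray [-54.6  93.2] head -44.86
```

View pics/w14.png

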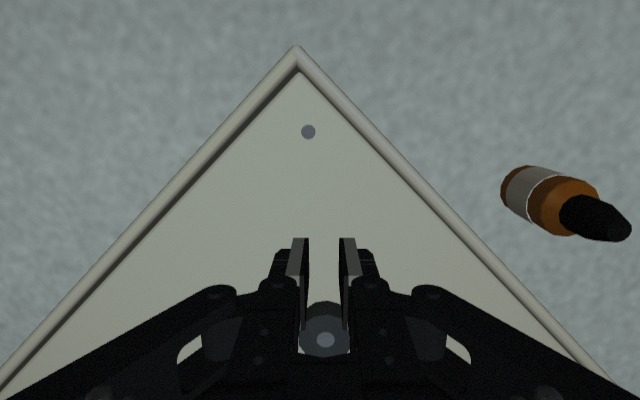

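It's aligned (knob at (325,339)). Approach and push.

```bash
python3 -m pendant '[[-0.002,0.0005,0,0,0,0,0.16],[-0.005,0.001,-0.0005,0,0,0,0.16],[-0.009,0.001,-0.0005,0,0,0,0.16],[-0.013,0.001,-0.0005,0,0,0,0.16],[-0.017,0.001,-0.0005,0,0,0,0.16]]'; python3 -m pendant '[[-0.004,0,0,0,0,0,0.16],[-0.009,0,0,0,0,0,0.16],[-0.014,0,0,0,0,0,0.16],[-0.02,0,0,0,0,0,0.16],[-0.026,0,0,0,0,0,0.16]]'; python3 -c "
from h import *
where();print(disc())
c=imaging.camera('wrist');cv2.imwrite('pics/w15.png',c['color'])"
```

```text
time_s: 12.95
tool_pos: [553.3, 127.3, 60.8]
orientation: [180.0, -0.0, 131.0]
force: [-0.5, 0.2, 1.2]
grip_width: 13.7
time_s: 13.37
tool_pos: [570.7, 107.2, 60.8]
orientation: [180.0, -0.0, 131.0]
force: [0.1, 0.6, 0.7]
grip_width: 13.3
13.37 [570.7 107.2  60.8] [ 1.7998e+02 -3.0000e-02  1.3099e+02] [0.1 0.6 0.7] 13.3
tray [-22.1  62.9] head -44.87
(np.float64(-7.326538809104617), np.float64(48.206059558268514), np.float64(-44.866524471045636))
```

View pics/w15.png

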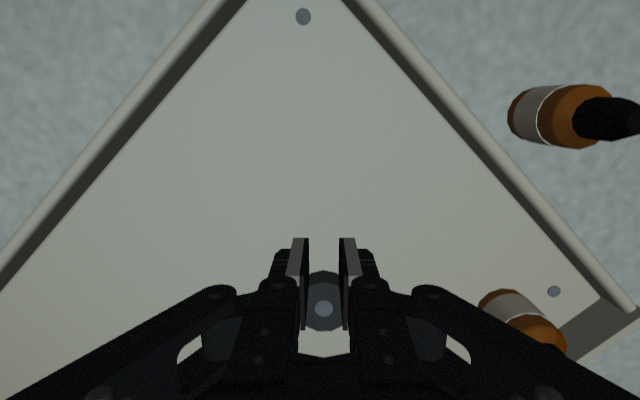

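It's cradled. Continue.

```bash
python3 -m pendant '[[-0.006,0,0,0,0,0,0.16],[-0.012,0,0,0,0,0,0.16],[-0.018,0,0,0,0,0,0.16],[-0.024,0,0,0,0,0,0.16],[-0.03,0,0,0,0,0,0.16]]';python3 -m pendant '[[-0.006,0,0,0,0,0,0.16],[-0.012,0,0,0,0,0,0.16]]'; python3 -c "
from h import *
where();plan(arc(10))"
```

```text
time_s: 13.83
tool_pos: [591.7, 83.1, 60.9]
orientation: [180.0, 0.0, 131.0]
force: [-1.0, 0.5, -0.4]
grip_width: 14.0
time_s: 14.0
tool_pos: [600.1, 73.4, 60.9]
orientation: [180.0, 0.0, 130.9]
force: [-0.3, 0.7, -0.4]
grip_width: 13.6
14.0 [600.1  73.4  60.9] [1.7996e+02 4.0000e-02 1.3095e+02] [-0.3  0.7 -0.4] 13.6
tray [ 9.7 31.3] head -44.91
disc 24.4 16.6 -44.9 R 57.0 end x 64.6 len 44.7
[-0.0045, -0.0015, 0.0007] [0.001, 0.001, -0.078]
[-0.0092, -0.0025, 0.0007] [0.001, 0.001, -0.157]
[-0.0139, -0.0033, 0.0007] [0.001, 0.001, -0.235]
[-0.0186, -0.0036, 0.0007] [0.001, 0.001, -0.314]
[-0.0234, -0.0036, 0.0007] [0.001, 0.001, -0.392]
```

```bash
python3 -m pendant '[[-0.0045,-0.0015,0,0,0,-0.078,0.16],[-0.009,-0.0025,0.0005,0,0,-0.157,0.16],[-0.014,-0.0033,0.0005,0,0,-0.235,0.16],[-0.0186,-0.0036,0.0005,0,0,-0.314,0.16],[-0.0235,-0.0036,0.0005,0,0,-0.392,0.16]]'; python3 -c "
from h import *
where()
plan(arc(5))"
```

```text
time_s: 14.42
tool_pos: [612.9, 52.9, 60.4]
orientation: [180.0, 0.0, 153.6]
force: [-0.9, 0.4, 1.6]
grip_width: 14.1
14.42 [612.9  52.9  60.4] [1.7998e+02 3.0000e-02 1.5363e+02] [-0.9  0.4  1.6] 14.1
tray [23.9 11.8] head -22.23
disc 43.2 3.9 -22.2 R 52.6 end x 63.1 len 20.4
[-0.0041, -0.0015, 0.0002] [0.0, 0.001, -0.078]
[-0.0084, -0.0026, 0.0002] [0.0, 0.001, -0.155]
[-0.0127, -0.0034, 0.0002] [0.0, 0.001, -0.233]
[-0.017, -0.0038, 0.0002] [0.0, 0.001, -0.31]
[-0.0214, -0.004, 0.0002] [0.0, 0.001, -0.388]
```

```bash
python3 -m pendant '[[-0.0042,-0.0015,0,0,0,-0.078,0.16],[-0.0085,-0.0026,0,0,0,-0.155,0.16],[-0.0128,-0.0034,0,0,0,-0.233,0.16],[-0.017,-0.0038,0,0,0,-0.31,0.16],[-0.0215,-0.004,0,0,0,-0.388,0.16]]'; python3 -c "
from h import *
where()
c=imaging.camera('wrist');cv2.imwrite('pics/w16.png',c['color'])
plan([(80,0,0),(90,0,0),(98.5,0,0)])"
```

```text
time_s: 14.83
tool_pos: [630.6, 39.3, 60.4]
orientation: [-180.0, 0.0, 176.1]
force: [-1.3, -0.1, 0.5]
grip_width: 13.4
14.83 [630.6  39.3  60.4] [-1.8000e+02  1.0000e-02  1.7608e+02] [-1.3 -0.1  0.5] 13.4
tray [42.6 -0.5] head 0.22
[-0.0158, 0.0008, 0.0004] [-0.0, 0.001, 0.008]
[-0.0258, 0.0007, 0.0005] [-0.0, 0.001, 0.008]
[-0.0343, 0.0006, 0.0005] [-0.0, 0.001, 0.008]
```

View pics/w16.png

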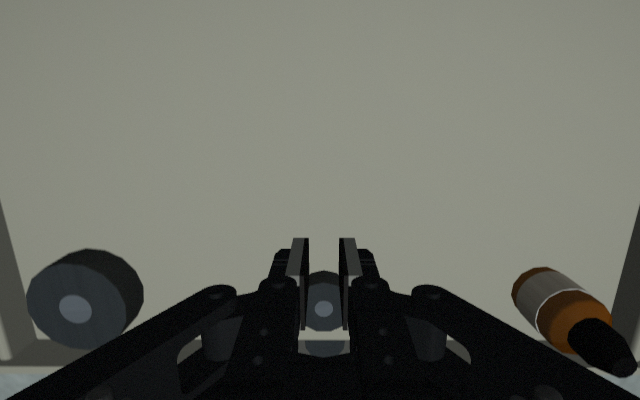

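The third weight is cradled and aligned, and the ones already dropped show low in the slot at (325,348). Final push.

```bash
python3 -m pendant '[[-0.006,0.0004,0,0,0,0,0.16],[-0.012,0.0006,0,0,0,0,0.16],[-0.018,0.0006,0,0,0,0,0.16],[-0.023,0.0006,0,0,0,0,0.16],[-0.028,0.0006,0,0,0,0,0.16]]'; python3 -m pendant '[[-0.003,0,0,0,0,0,0.16],[-0.006,0,0,0,0,0,0.16],[-0.0075,0,0,0,0,0,0.16],[-0.0075,0,0,0,0,0,0.16]]'; python3 -c "
from h import *
where()
c=imaging.camera('wrist');cv2.imwrite('pics/w17.png',cv2.convertScaleAbs(c['color'],alpha=1.8))"
```

```text
time_s: 15.3
tool_pos: [660.1, 37.7, 60.7]
orientation: [-180.0, 0.1, 176.3]
force: [-0.2, 0.5, 1.5]
grip_width: 13.7
time_s: 15.63
tool_pos: [667.9, 37.2, 60.6]
orientation: [-180.0, 0.1, 176.3]
force: [-0.3, 0.6, -0.4]
grip_width: 13.9
15.63 [667.9  37.2  60.6] [-1.7998e+02  9.0000e-02  1.7628e+02] [-0.3  0.6 -0.4] 13.9
tray [79.9  0. ] head 0.42
```

View pics/w17.png

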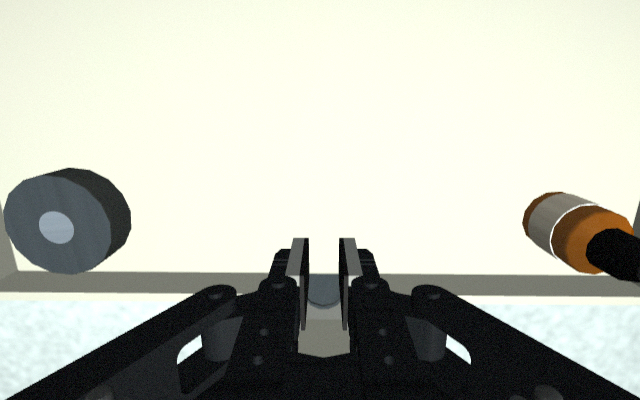

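Back off and rise, then move aside to see the slot.

```bash
python3 -m pendant '[[0.012,0,0,0,0,0,0.16],[0.025,0,-0.005,0,0,0,0.16],[0.04,0,-0.025,0,0,0,0.16],[0.06,0,-0.055,0,0,0,0.16],[0.08,0,-0.085,0,0,0,0.16]]'; python3 -m pendant '[[0.025,0.02,-0.015,0,0,0,0.16],[0.055,0.045,-0.03,0,0,0,0.16],[0.085,0.075,-0.04,0,0,0,0.16],[0.11,0.105,-0.05,0,0,0,0.16],[0.13,0.13,-0.05,0,0,0,0.16]]'; python3 -m pendant '[[0.02,0.02,0,0,0,0,0.16],[0.03,0.03,0,0,0,0,0.16],[0.03,0.03,0,0,0,0,0.16]]'; python3 - <<'E'
from h import *
where()
c=imaging.camera('top');cv2.imwrite('pics/t18.png',cv2.resize(c['color'][110:290,210:430],None,fx=3.5,fy=3.3,interpolation=cv2.INTER_CUBIC))
cv2.imwrite('pics/t18z.png',cv2.resize(cv2.convertScaleAbs(c['color'][120:165,305:365],alpha=2,beta=0),None,fx=12,fy=12,interpolation=cv2.INTER_CUBIC))
c=imaging.camera('side');cv2.imwrite('pics/s18.png',cv2.resize(c['color'][140:270,270:430],None,fx=4.5,fy=4.5))
E
```

```text
time_s: 16.1
tool_pos: [585.7, 42.6, 145.1]
orientation: [180.0, -0.1, 176.3]
force: [0.5, -0.3, 0.6]
grip_width: 13.5
time_s: 16.52
tool_pos: [463.5, 182.4, 197.7]
orientation: [179.9, 0.1, 176.3]
force: [0.4, 1.0, -0.2]
grip_width: 13.6
time_s: 16.77
tool_pos: [433.2, 216.4, 197.9]
orientation: [179.9, 0.1, 176.5]
force: [-0.4, 0.2, 0.1]
grip_width: 13.7
16.77 [433.2 216.4 197.9] [1.7989e+02 9.0000e-02 1.7646e+02] [-0.4  0.2  0.1] 13.7
tray [-167.1  161.9] head 0.6
```

View pics/t18.png

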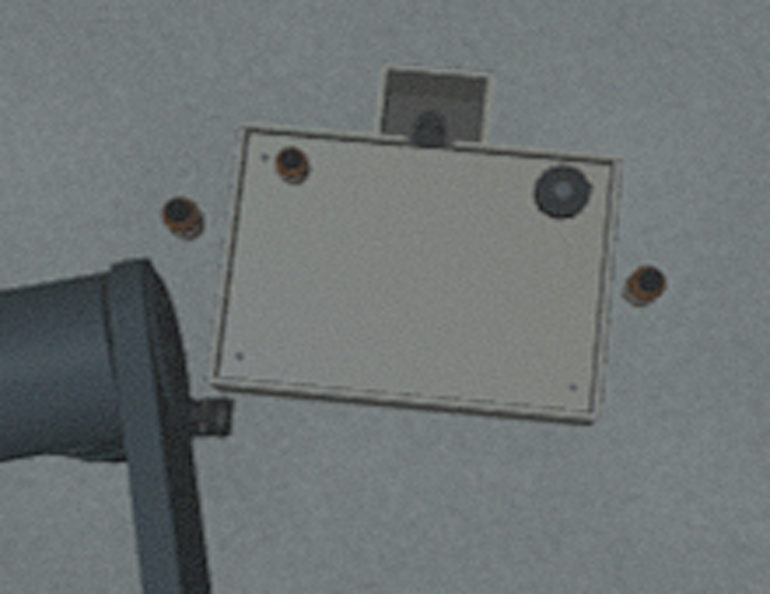

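View pics/t18z.png

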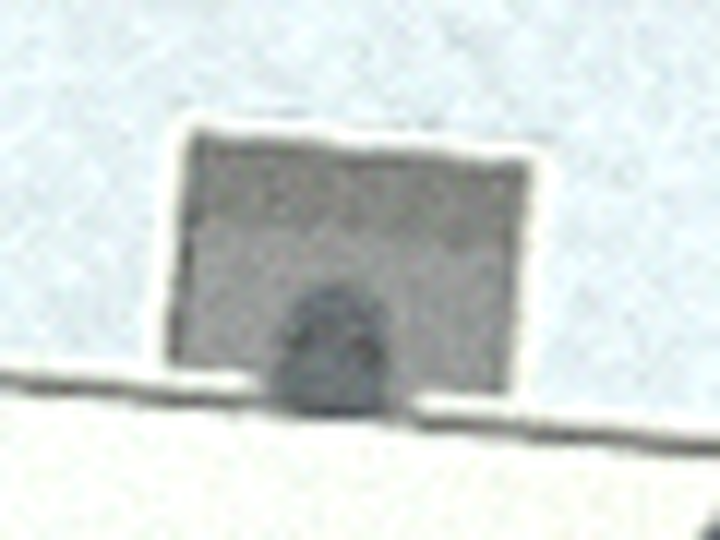

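View pics/s18.png

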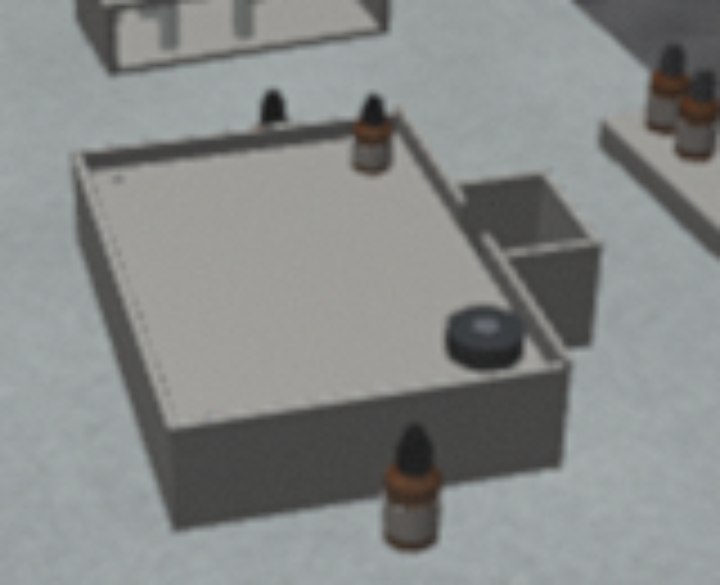

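Tray is clear and the bystanders are unmoved. I'll look straight down into the slot with the wrist camera to confirm the depth of the third weight.

```bash
python3 -c "
from h import *
go(170,0,230,0,38)"
```

```text
total [-0.3335 -0.1629 -0.0314] [0.001 0.003 0.009] rows 10
[-0.0333, -0.0163, -0.0031] [0.0, 0.0, 0.001]
[-0.0667, -0.0326, -0.0063] [0.0, 0.001, 0.002]
[-0.1, -0.0489, -0.0094] [0.0, 0.001, 0.003]
[-0.1334, -0.0652, -0.0125] [0.0, 0.001, 0.003]
[-0.1667, -0.0814, -0.0157] [0.0, 0.001, 0.004]
```

```bash
python3 -m pendant '[[-0.03,-0.016,-0.006,0,0,0,0.16],[-0.06,-0.032,-0.012,0,0,0,0.16],[-0.09,-0.048,-0.018,0,0,0,0.16],[-0.12,-0.064,-0.025,0,0,0,0.16],[-0.15,-0.08,-0.03,0,0,0,0.16]]'; python3 -m pendant '[[-0.03,-0.015,0,0,0,0,0.16],[-0.06,-0.03,0,0,0,0,0.16],[-0.09,-0.045,0,0,0,0,0.16],[-0.12,-0.06,0,0,0,0,0.16],[-0.135,-0.07,0,0,0,0,0.16]]';python3 -m pendant '[[-0.01,0,0,0,0,0,0.16],[-0.01,0,0,0,0,0,0.16]]'; python3 -c "
from h import *
where()
c=imaging.camera('wrist');cv2.imwrite('pics/w19.png',cv2.convertScaleAbs(c['color'],alpha=1.3))
for z in (12,24,36,56): print(z,w2px(c,[*t2w(T,(108,0)),z]))"
```

```text
time_s: 17.28
tool_pos: [582.1, 122.4, 228.6]
orientation: [180.0, 0.2, 176.2]
force: [0.4, 0.9, -0.3]
grip_width: 13.8
time_s: 17.7
tool_pos: [715.1, 39.2, 227.9]
orientation: [-180.0, 0.2, 176.0]
force: [-0.9, 0.5, 0.4]
grip_width: 13.5
time_s: 17.87
tool_pos: [727.0, 34.3, 226.3]
orientation: [-179.9, 0.2, 175.8]
force: [0.1, -0.7, 0.2]
grip_width: 14.1
17.87 [727.   34.3 226.3] [-179.95    0.2   175.79] [ 0.1 -0.7  0.2] 14.1
tray [139.1   1.5] head -0.07
12 [322.05625319 137.19290412]
24 [321.99573255 138.51325274]
36 [321.93097925 139.92594328]
56 [321.81237051 142.51357117]
```

View pics/w19.png

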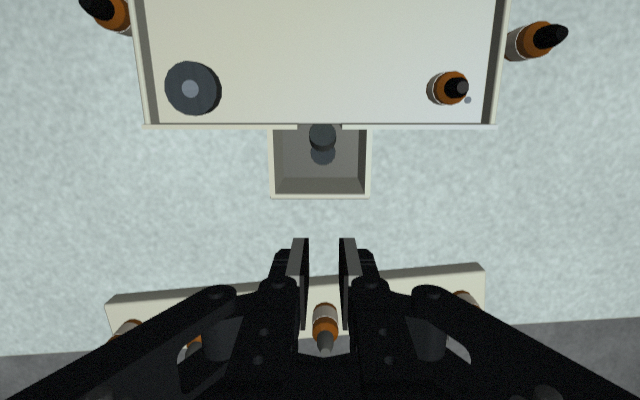

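```bash
python3 - <<'E'
from h import *
c=imaging.camera('wrist');im=c['color'][110:205,260:380]
cv2.imwrite('pics/w20.png',cv2.resize(cv2.convertScaleAbs(im,alpha=2.2),None,fx=6.2,fy=6.2,interpolation=cv2.INTER_CUBIC))
for z in (12,24,36,43,56):
  print(z,[((w2px(c,[*t2w(T,p),z])-[260,110])*6.2).round(0).tolist() for p in [(91,0),(104,-13),(104,13),(117,0)]])
E
```

```text
12 [[376.0, 74.0], [298.0, 154.0], [455.0, 154.0], [376.0, 232.0]]
24 [[376.0, 79.0], [295.0, 161.0], [457.0, 162.0], [376.0, 242.0]]
36 [[375.0, 84.0], [291.0, 170.0], [459.0, 170.0], [375.0, 253.0]]
43 [[375.0, 88.0], [289.0, 175.0], [460.0, 175.0], [375.0, 260.0]]
56 [[374.0, 94.0], [285.0, 185.0], [463.0, 185.0], [374.0, 273.0]]
```

View pics/w20.png

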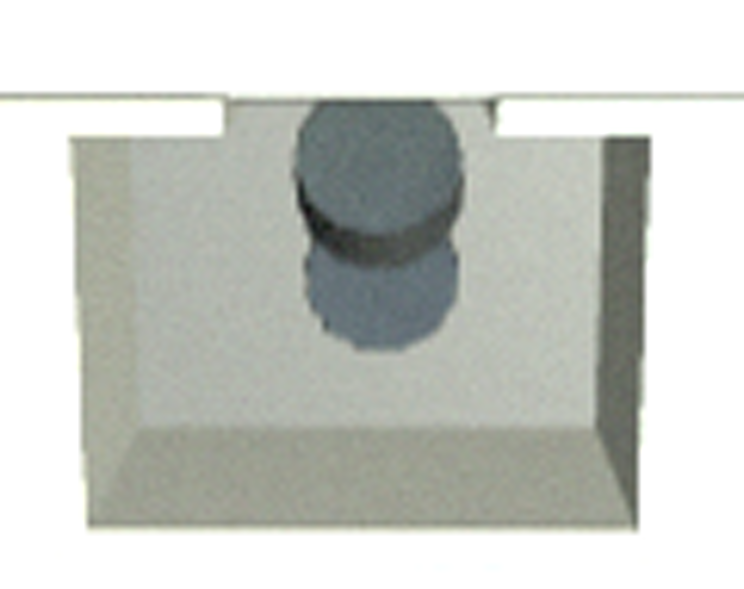

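The slot holds the weights: the topmost face is about 164 px wide, which puts it some 30 mm above the slot floor and well below deck level. The gate and deck are empty. I'll do a quick stillness check and then hand in.

```bash
python3 -m pendant '[[0,0,-0.01,0,0,0,0.16],[0,0,-0.02,0,0,0,0.16],[0,0,-0.02,0,0,0,0.16],[0,0,-0.02,0,0,0,0.16]]' ; python3 - <<'E'
from h import *
import time
c0=imaging.camera('side')['color'].astype(int);c1=imaging.camera('side')['color'].astype(int)
a=cv2.GaussianBlur(c0.astype('uint8'),(5,5),0).astype(int);b=cv2.GaussianBlur(c1.astype('uint8'),(5,5),0).astype(int)
print(abs(a-b)[160:240,280:410].max())
c=imaging.camera('wrist')
cv2.imwrite('pics/w21.png',cv2.resize(cv2.convertScaleAbs(c['color'][90:205,250:390],alpha=2.0),None,fx=5,fy=5,interpolation=cv2.INTER_CUBIC));where()
E
```

```text
time_s: 18.3
tool_pos: [725.5, 37.3, 249.3]
orientation: [-180.0, 0.3, 176.0]
force: [-0.9, 0.4, -0.1]
grip_width: 13.7
2
18.45 [724.7  37.3 246.9] [-1.7999e+02  1.3000e-01  1.7596e+02] [ 0.3  0.2 -1. ] 13.5
tray [136.5   4.3] head 0.1
```

View pics/w21.png

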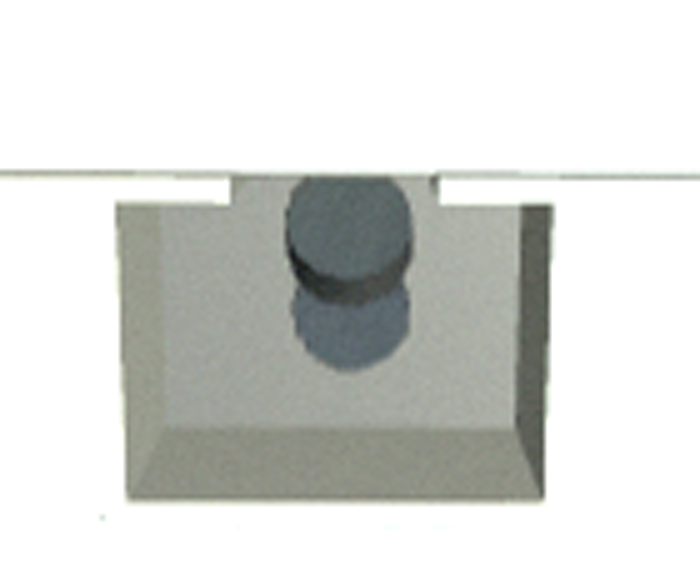

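The arrangement hasn't changed, so the weights are at rest. Handing in.

```bash
python3 -c "
from h import *
print(manip.finish_job())"
```

```text
the job is handed in; nothing more can be done
None
```

I swept the three small weights through the gate one at a time, cradled against two nearly shut fingertips. The middle one went first, then the right, then the left. I handed the job in at about 18.5 s.

- **Final pictures:** the deck and gate were empty. The large weight, the vial and both dropper bottles stood where they began. The hand was clear above the slot, and the picture of the slot was unchanged about half a second later.
- **Weights in the slot:** I could see only two discs in the last view, with the upper one tilted and resting on the lower. The third must lie hidden underneath, since it had left the deck and showed nowhere else. By its apparent width, the topmost disc lies some 25 to 35 mm above the table, below the 46 mm limit.
- **Checks that disagreed:** the top and wrist cameras placed the tray about 3 mm apart. I used the wrist view, and the gate passes were not affected.
- **Not checked:** I did not look at the jar or the pipette again at the end, but the arm never worked near either. I had no direct reading of the force on a weight; the tool force stayed below about 2 N in the readings after each move.

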